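# Lay out the boot-cleaning tray

## Task

Lay the boot-cleaning kit out in a row along the middle line of the wooden tray: the pump dispenser standing at the tray's end nearer the pail of clothespins, the large tin at the opposite end with the small tin centred on top of it, and the brush, bristles down and lengthwise with the tray, midway along the tray between dispenser and tins. Lay the shoe horn flat on the counter a few centimetres in front of the tray (on the robot's side), parallel to the tray's long side and centred on it. Leave the pail, the button jar and the stain stick where they are.

Things in the scene. Friction and masses are not known exactly. Their poses are not given: they have to be found in the camera images.
- tray: Shallow dark wooden tray, fixed, 142 mm wide (its x), 372 mm long (its y), 16 mm high. Walls 6 mm thick; upper face of its floor 6 mm above the counter, so walls stand 10 mm above the floor; no dividers. Origin: centre of its underside, at counter height. Its x points away from the robot within about 9 degrees, so its -x long side is the front; its ends lie at y = +186 and -186 mm.
- dispenser_mid (a point): Empty stainless push-pump dispenser, upright, 160 mm tall. The point is on its axis (z), 80 mm above its base. Body 60 mm in diameter; collar 36 mm in diameter, 32 to 52 mm above the point: good to grip. Rigid push head 30 mm in diameter, 64 to 80 mm above the point; from it a 9 mm spout reaches 50 mm out along its own -x, so close the fingers along its y. About 0.22 kg.
- large_tin_mid (a point): Large round lidded tin lying flat, bare metal, 64 mm in diameter, 30 mm high, flat top. The point is its centre, 15 mm above its underside; z is up.
- small_tin_mid (a point): Small round lidded tin lying flat, bare metal, 44 mm in diameter, 24 mm high, flat top. The point is its centre, 12 mm above its underside; z is up.
- brush_mid (a point): Wooden boot brush with an oval back and brown bristles, lying bristles down, 38 mm high over all. Back 95 mm long (its y axis), 44 mm wide (its x axis), from 21 to 38 mm above the underside; bristles below it 36 mm wide. The point is its centre, 19 mm above its underside; z is up.
- shoe_horn_mid (a point): Wooden shoe horn lying flat, 170 mm long along its x axis: handle to -x, wider scooped blade to +x. The point is half-way along, 7 mm above its underside; here and for 20 mm to +x and 70 mm to -x it is a straight bar 20 mm wide (y) and 14 mm high. The blade is 40 mm wide and 5 to 9 mm high. About 45 g.
- pail_mid (a point): Small galvanised steel pail full of wooden clothespins, up to 140 mm in diameter with its lowered wire handle, about 145 mm high with the pins, standing at the back of the counter beyond the left or the right end of the tray. Not to be moved. The point is on its axis 62 mm above the counter.
- button_jar_mid (a point): Clear jar of buttons with a steel lid, 80 mm in diameter, 100 mm high, standing at the back of the counter on the other side from the pail. Not to be moved. The point is on its axis 50 mm above the counter.
- stain_stick_mid (a point): Yellow plastic stain stick with its cap on, 109 mm long (its x axis), 38 mm wide, 26 mm high, lying on the counter to one side. Not to be moved. The point is its centre, 13 mm above its underside.
Mind the look-alikes: they are no part of the job. Of the things shaped like the part that bears shoe_horn_mid, the wooden one is meant.

How it is judged:
By the outcome, as a careful person would: the job done as asked, in the order asked, and still so for the second after the job is handed in, with the robot touching nothing.
It also fails if it takes over 125 s, if anything falls off the work surface, if the arm or the gripper's body presses on something with over 40 N, if the wrist force passes 120 N, or if a joint passes its speed limit or range.

## Robot

A 6-joint arm with a two-finger parallel gripper is mounted at the origin on the work surface. World frame = base frame: x ahead of the robot, y to its left, z up, the work surface at z = 0. Lengths are in m, angles in degrees, forces in N, time in s.
With the tool pointing down it reaches from about 0.375 to 0.9 m from the base axis. Payload 3.1 kg.
Tool frame: the origin (TCP) lies midway between the tips of the shut fingers; the grasp point (between the pads) lies bot.pinch_z behind it (bot.pinch_z is the distance from the TCP to the grasp point, in m); z points along the fingers, y is the direction in which the jaws open and shut (so a half turn about z gives the same grasp; the last joint's range is limited). The gripper opens to 87 mm and grips with 3 to 60 N. Pads are 19 mm wide; open, the fingers measure 117 mm over their backs; the gripper's body (75 mm by 190 mm) begins 51 mm behind the grasp point.
Start: joints at [-79.211, 30.224, 82.088, -0, 67.689, -10.227], TCP at [0.224, -0.583, 0.223] pointing down, gripper open.
Joint ranges: [-176.69, 176.69], [-43.24, 126.21], [12.49, 139.97], [-82, 262], [0, 151.66], [-163.58, 163.58]. Speed limits (degrees/s): [159.86, 159.86, 180, 180, 180, 180].

## Interface

Orientations are given as a 3x3 rotation matrix whose columns are the frame's x, y, z axes.
In Python, from rig import bot gives the robot as it stands.
- The arm moves only by the tool apply_moves, never from a script. Its argument "motion" is text: rows parted by semicolons, each of 7 numbers parted by spaces: the shift along the tool's x, y, z in m, then the turn, a rotation vector about the tool's x, y, z in degrees, then the finger opening in m, from 0 to 0.087. A call has exactly 8 rows; each row is the pose to reach, as a shift and turn from the pose commanded when the call began, along the tool's axes at that moment; what a row does not reach only later rows make up. A row lasts 1/8 s, in which the tool goes at most 62.5 mm and 10.7 degrees, less where a joint would pass 70% of its speed; a pose out of reach is approached as far as the arm can. A call with a gripper value outside its range is refused whole. The fingers move at their own pace and stop on an object; the grip force is fixed at half the most. Time passes only in rows, so rows that repeat a pose let the fingers close, or fill a call up. It gives the time, the measured TCP pose, the force and the opening at its end, in the units of the state.
- bot.read_state(): the state, without advancing time (a new reading comes with each control period).
- bot.capture(name): name is "scene" or "top"; returns the picture (384x512x3 uint8, red, green, blue); there is no depth.
- bot.get_calibration(name): a dict with "fx", "fy", "cx", "cy" (pixels), "rvec" (rotation vector, rad) and "tvec" (3), from world to camera coordinates, as OpenCV has them. Camera axes: x right, y down, z forward; pixel columns grow to the right and rows downward; lengths in m; the calibration is good to about 2 mm. A picture is of the moment at which its call begins. get_calibration takes no time and is no camera call.
- bot.hand_in(): hands the job in, once; it reports no verdict.
Trained networks look in the newest picture that a camera, given by its name, has taken for a name from the list of things; names that differ only in an ending like _2 or _b are one class to them, and where a whole thing is asked for, a point or a joint stands for the part that bears it (a point fixed in the world has none). Each returns a list of dicts, best first, with "p" (0 to 1); they miss things now and then, are a little off and sometimes report something else, mostly with a low value. They report only what shows in the picture. A call takes as long as a camera call. They do not tell look-alikes from the thing itself.
- bot.find_in(name, camera): "point" ([x, y, z] in m, in world coordinates, good to about 4 mm: the middle of the surface that is visible of it).
The state is a dict: "time_s": time; "joint_positions": joint angles; "qvel": joint speeds; "tau": joint torques, N m; "position": TCP position; "tcp_rot": TCP orientation; "force": force on the tool from outside, world axes, zero at the start; "moment": the same for the moment, N m; "opening": opening from 0.0 (shut) to 1.0 (fully open).
Only numpy, scipy, OpenCV 4.12 (cv2) and the standard library are available. Lean on these libraries where they do the work, as an engineer would, in place of code of your own. Each camera call takes 0.05 s, during which the arm holds its last target.

## Working session

There is one attempt and no reset: what is moved stays moved. The work goes in short steps, Python scripts to look and compute and a tool call to move; the robot and the scene stay as the last step left them, time stands still between calls to the robot, and variables do not carry over. Pictures are saved under pics/ and viewed, and the job is handed in when it is done.

Besides the shell and the picture viewer there is one more tool, called after "Call:" by a JSON object that holds its "fn" and its "kwargs", one argument or row to a line. apply_moves: Moves the arm, as the interface text tells. Its arguments: {"type":"object","properties":{"motion":{"type":"string"}},"required":["motion"]}

```bash
ls; mkdir -p pics
python3 - <<'E'
from rig import bot
import cv2
print(bot.pinch_z)
s=bot.read_state();print({k:s[k] for k in('time_s','position','tcp_rot','force','opening')})
for c in("scene","top"):
    im=bot.capture(c);cv2.imwrite(f"pics/{c}0.png",cv2.resize(im[:,:,::-1],(800,600),interpolation=cv2.INTER_CUBIC));print(bot.get_calibration(c))
    for n in "tray dispenser_mid large_tin_mid small_tin_mid brush_mid shoe_horn_mid pail_mid button_jar_mid stain_stick_mid".split():
        print(c,n,[([round(float(v),3) for v in d["point"]],round(d["p"],2)) for d in bot.find_in(n,c)])
E
```

```text
pics
0.0187
{'time_s': 0.0, 'position': array([ 0.22403713, -0.58266582,  0.22156669]), 'tcp_rot': array([[ 9.33462964e-01,  3.58673527e-01, -4.43195164e-04],
       [ 3.58673621e-01, -9.33460544e-01,  2.15561806e-03],
       [ 3.59457935e-04, -2.17115204e-03, -9.99997578e-01]]), 'force': array([-0.26263149, -0.11943252,  0.12236828]), 'opening': 0.998594612856275}
{'fx': 349.74047803484535, 'fy': 349.74047803484535, 'cx': 258.28376974162416, 'cy': 195.639263851124, 'rvec': array([ 1.35743367,  2.12371266, -0.98740617]), 'tvec': array([ 0.17397796, -0.27711731,  1.37190485])}
scene tray [([0.656, -0.011, 0.008], 0.82)]
scene dispenser_mid [([0.466, -0.066, 0.088], 0.8)]
scene large_tin_mid [([0.47, -0.212, 0.034], 0.71)]
scene small_tin_mid [([0.462, 0.218, 0.025], 0.64)]
scene brush_mid [([0.454, 0.07, 0.034], 0.58)]
scene shoe_horn_mid [([0.29, 0.408, 0.008], 0.93), ([0.52, 0.53, 0.012], 0.75), ([0.527, 0.391, 0.014], 0.7), ([0.304, 0.204, 0.012], 0.61)]
scene pail_mid [([0.739, 0.337, 0.109], 0.66)]
scene button_jar_mid [([0.738, -0.304, 0.081], 0.92)]
scene stain_stick_mid [([0.5
[... 159 characters left out ...]
2.13112995,  0.15241074]), 'tvec': array([0.06297664, 0.4969986 , 1.34772166])}
top tray [([0.652, -0.03, 0.009], 0.89)]
top dispenser_mid [([0.651, -0.033, 0.007], 0.7), ([0.444, -0.071, 0.11], 0.61)]
top large_tin_mid [([0.455, -0.216, 0.03], 0.93)]
top small_tin_mid [([0.456, 0.218, 0.023], 0.7), ([0.456, -0.219, 0.031], 0.47)]
top brush_mid [([0.445, 0.066, 0.04], 0.96)]
top shoe_horn_mid [([0.501, 0.531, 0.005], 0.94), ([0.653, -0.032, 0.01], 0.73), ([0.543, 0.378, 0.008], 0.69), ([0.297, 0.215, 0.006], 0.67)]
top pail_mid [([0.724, 0.335, 0.112], 0.76)]
top button_jar_mid [([0.445, 0.066, 0.04], 0.74), ([0.719, -0.317, 0.096], 0.61)]
top stain_stick_mid [([0.513, -0.373, 0.027], 0.68)]
```

View pics/scene0.png

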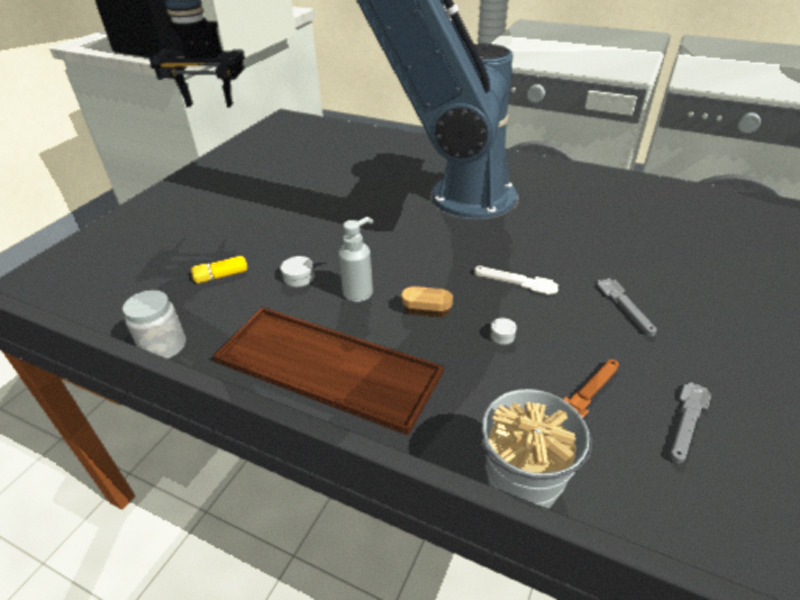

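View pics/top0.png

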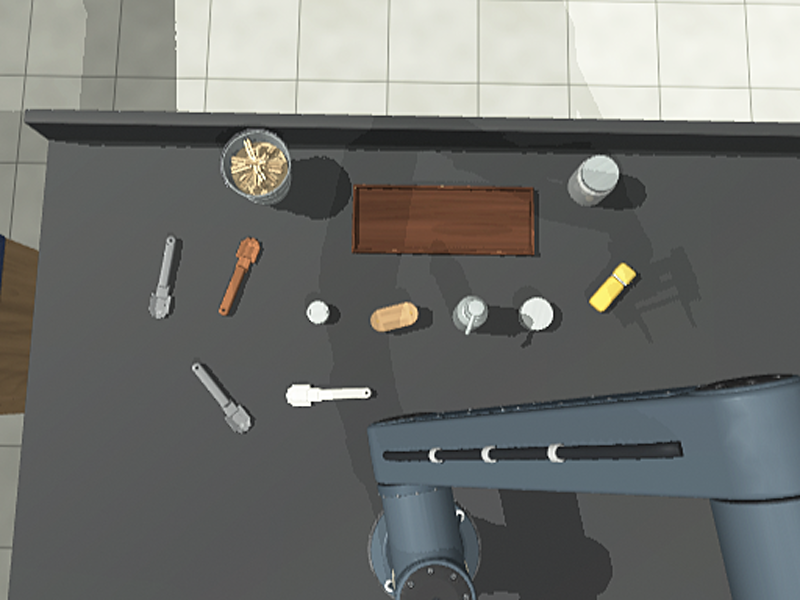

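The top view shows the tray at px (445,220) and the pail at left (258,165), so the pail is at the tray's +y end. The wooden horn is the orange-brown one at (240,275). The two grey ones and the white one are look-alikes. I'll now measure each piece by fitting its silhouette.

```bash
cat > h.py <<'E'
import numpy as np,cv2
from scipy.optimize import least_squares
from rig import bot
def proj(P,c):
    k=bot.get_calibration(c);K=np.array([[k['fx'],0,k['cx']],[0,k['fy'],k['cy']],[0,0,1.]])
    return cv2.projectPoints(np.asarray(P,float).reshape(-1,1,3),np.array(k['rvec']),np.array(k['tvec']),K,None)[0].reshape(-1,2)
def cyl(r,z0,z1,n=48):
    a=np.linspace(0,2*np.pi,n,endpoint=False);c=np.c_[r*np.cos(a),r*np.sin(a)]
    return np.vstack([np.c_[c,0*a+z0],np.c_[c,0*a+z1]])
def box(lx,ly,z0,z1):
    return np.array([[x,y,z] for x in(-lx/2,lx/2) for y in(-ly/2,ly/2) for z in(z0,z1)])
def oval(lx,ly,z0,z1):  # stadium-ish
    p=[]
    for s in(-1,1):
        q=cyl(lx/2,z0,z1);q[:,1]+=s*(ly-lx)/2;p.append(q)
    return np.vstack(p)
def place(P,x,y,a):
    c,s=np.cos(a),np.sin(a);return np.c_[x+c*P[:,0]-s*P[:,1],y+s*P[:,0]+c*P[:,1],P[:,2]]
def mask(im,kind,near,maxd=45,c=None):
    hsv=cv2.cvtColor(im,cv2.COLOR_RGB2HSV);H,S,V=[hsv[...,i].astype(int) for i in range(3)]
    if kind=='white': m=(V>110)&(S<60)
    elif kind=='wood': m=(S>90)&(V>60)&(H<28)
    elif kind=='tray': m=(S>110)&(V>35)&((H<15)|(H>170))
    m=m.astype(np.uint8)
    n,L,st,ce=cv2.connectedComponentsWithStats(m)
    b=[i for i in range(1,n) if st[i,4]>25]
    i=min(b,key=lambda i:np.hypot(*(ce[i]-near)))
    return (L==i).astype(np.uint8),ce[i],st[i]
def moms(M):
    return np.array([M['m10']/M['m00'],M['m01']/M['m00']]),np.array([M['mu20'],M['mu11'],M['mu02']])/M['m00']
def fit(im,c,kind,model,guess,rot=False):
    g=np.array(guess,float)
    near=proj(place(model,*g),c).mean(0)
    m,ce,st=mask(im,kind,near)
    c0,s0=moms(cv2.moments(m,True))
    def r(p):
        a=p[2] if rot else g[2]
        h=cv2.convexHull(proj(place(model,p[0],p[1],a),c).astype(np.float32))
        c1,s1=moms(cv2.moments(h))
        o=list((c1-c0))
        if rot:
            o+=list((s1-s0)/np.sqrt(s0[0]+s0[2])*0.3)
        return o
    p=g if rot else g[:2]
    s=least_squares(r,p,x_scale=0.01)
    h=cv2.convexHull(proj(place(model,s.x[0],s.x[1],s.x[2] if rot else g[2]),c).astype(np.float32))
    return s.x,s.cost,m.sum(),cv2.contourArea(h),st,h
TR=box(.142,.372,.0,.016)
E
python3 - <<'E'
from h import *
for c in("scene","top"):
    k=bot.get_calibration(c);R=cv2.Rodrigues(k['rvec'])[0];print(c,-R.T@k['tvec'])
    im=bot.capture(c);cv2.imwrite(f'pics/raw_{c}0.png',im[:,:,::-1]);dr=cv2.resize(im[:,:,::-1],None,fx=3,fy=3,interpolation=cv2.INTER_CUBIC)
    for n,kind,mod,g,rot in [("tray","tray",TR,(.654,-.03,0),1),("large","white",cyl(.032,0,.03),(.455,-.216,0),0),("small","white",cyl(.022,0,.024),(.456,.218,0),0),("brush","wood",oval(.044,.095,.021,.038),(.447,.068,0.1),1),("horn","wood",box(.170,.03,0,.014),(.543,.378,-.3),1)]:
        x,co,a,b,st,h=fit(im,c,kind,mod,g,rot)
        print(c,n,x.round(4),[round(float(np.degrees(x[2])),1)] if rot else '',round(co,3),a,round(b,1),st)
        cv2.polylines(dr,[np.int32((h+.5)*3)],True,(0,255,0),1)
    if c=='top': cv2.imwrite('pics/fit_top0.png',dr[250:750,250:1050])
    else: cv2.imwrite('pics/fit_scene0.png',dr[400:960,380:1180])
E
```

```text
scene [1.17145208 0.37569356 0.68973881]
scene tray [ 0.6525 -0.0295 -0.0027] [-0.2] 0.003 5994 6091.5 [ 137  197  147   81 5994]
scene large [ 0.458  -0.2189]  0.0 334 339.8 [179 163  21  21 334]
scene small [0.4531 0.2212]  0.0 231 232.7 [314 203  17  18 231]
scene brush [0.4497 0.0695 0.0984] [5.6] 0.026 485 423.8 [257 183  33  20 485]
scene horn [ 0.5047  0.404  -0.3   ] [-17.2] 17.132 427 726.5 [360 230  36  37 427]
top [0.30304093 0.07212055 1.40367096]
top tray [ 0.6499 -0.0306 -0.0031] [-0.2] 0.008 5001 5163.5 [ 225  118  117   45 5001]
top large [ 0.459  -0.2194]  0.0 353 370.4 [332 190  22  22 353]
top small [0.4545 0.2201]  0.0 171 169.1 [196 192  15  16 171]
top brush [0.4453 0.066  0.1002] [5.7] 0.049 402 407.1 [237 193  30  19 402]
top horn [ 0.5375  0.3808 -0.302 ] [-17.3] 0.073 430 562.5 [140 152  27  50 430]
```

View pics/fit_top0.png

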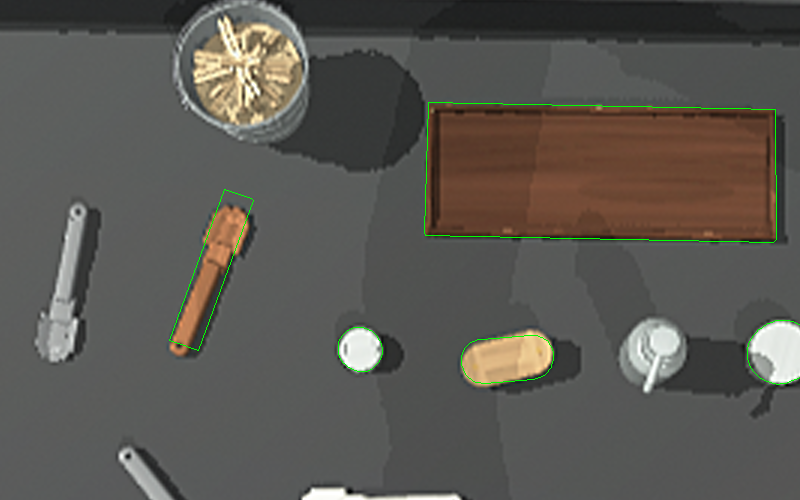

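View pics/fit_scene0.png

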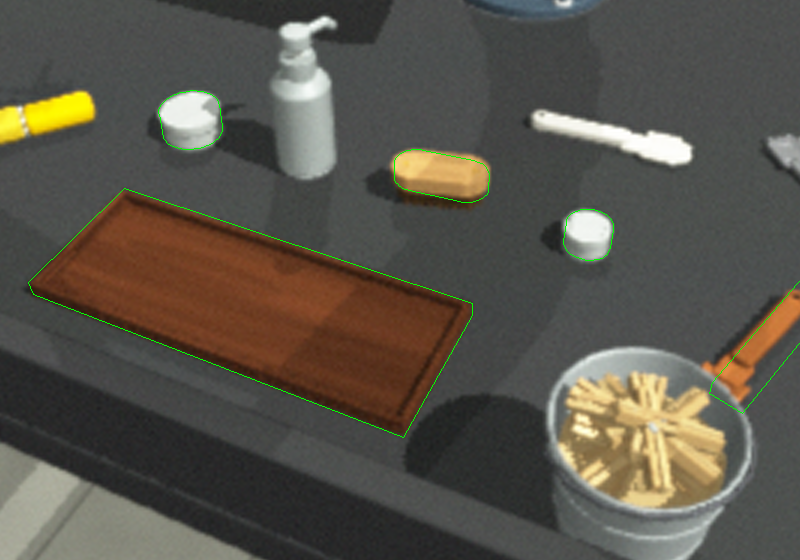

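```bash
cat >> h.py <<'E'
def unproj(uv,z,c):
    k=bot.get_calibration(c);R=cv2.Rodrigues(np.array(k['rvec']))[0];t=np.array(k['tvec']);C=-R.T@t
    uv=np.atleast_2d(uv).astype(float)
    d=np.c_[(uv[:,0]-k['cx'])/k['fx'],(uv[:,1]-k['cy'])/k['fy'],np.ones(len(uv))]@R
    return (C+d*((z-C[2])/d[:,2])[:,None])[:,:2]
E
python3 - <<'E'
from h import *
im={c:cv2.imread(f'pics/raw_{c}0.png')[:,:,::-1].copy() for c in('top','scene')}
for n,near,z in(('brush',(252,202),.038),('horn',(152,176),.012)):
    m,ce,st=mask(im['top'],'wood',near)
    v,u=np.nonzero(m);P=unproj(np.c_[u,v],z,'top')
    r=cv2.minAreaRect(np.float32(P*1000));print(n,r)
    C=P.mean(0);w,V=np.linalg.eigh(np.cov(P.T));a=V[:,1];
    print(C,np.degrees(np.arctan2(a[1],a[0])))
    if n=='horn':
        if a[0]<0:a=-a
        b=np.array([-a[1],a[0]])
        s=(P-C)@a;q=(P-C)@b
        print('ends',s.min(),s.max())
        for lo in np.arange(-.08,.09,.012):
            k=(s>=lo)&(s<lo+.012)
            if k.any():print(round(lo+.006,3),k.sum(),q[k].min().round(4),q[k].max().round(4),q[k].mean().round(4))
for c,x0,y0 in(('top',280,180),('scene',210,130)):
    cr=im[c][y0:y0+75,x0:x0+60] ;cv2.imwrite(f'pics/disp_{c}.png',cv2.resize(cr[:,:,::-1],(480,600),interpolation=cv2.INTER_CUBIC))
E
```

```text
brush ((444.2120361328125, 66.06866455078125), (45.49573516845703, 92.78255462646484), 17.03916358947754)
[0.44456383 0.0660127 ] 105.9752960979499
horn ((524.626220703125, 381.89886474609375), (41.798851013183594, 167.49464416503906), 72.34446716308594)
[0.53578714 0.37988497] 160.4113118754876
ends -0.0950307932047341 0.0725429342959954
-0.074 23 -0.0091 0.0097 0.0002
-0.062 25 -0.0097 0.0099 0.0001
-0.05 25 -0.01 0.0101 -0.0001
-0.038 24 -0.0094 0.0096 0.0001
-0.026 24 -0.0087 0.0103 0.0008
-0.014 25 -0.0097 0.0105 0.0002
-0.002 25 -0.012 0.0099 -0.0001
0.01 32 -0.0138 0.0119 -0.0013
0.022 36 -0.0183 0.0192 0.0001
0.034 49 -0.0206 0.0205 0.0002
0.046 49 -0.02 0.0207 -0.0
0.058 46 -0.0205 0.0214 0.0002
0.07 18 -0.0126 0.0119 0.0001
```

View pics/disp_top.png

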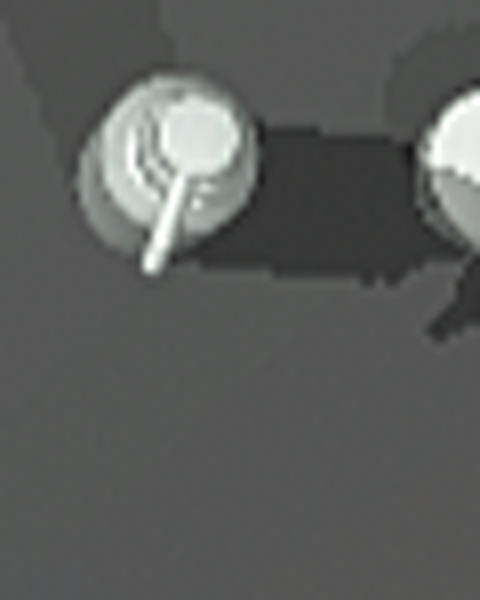

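View pics/disp_scene.png

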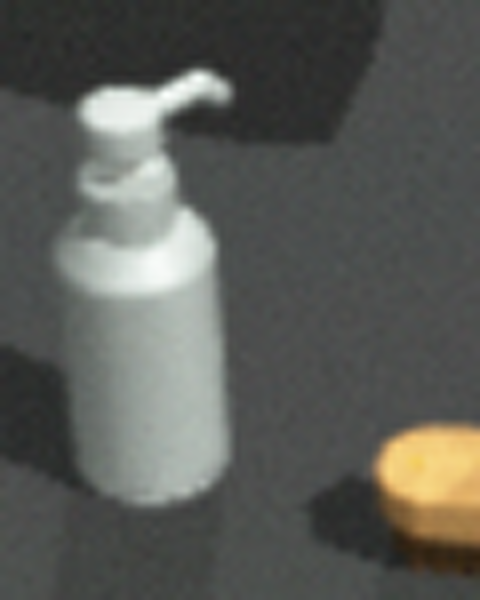

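Run:
```python
from h import *
im={c:cv2.imread(f'pics/raw_{c}0.png')[:,:,::-1].copy() for c in('top','scene')}
for c in('top','scene'):
    near=proj([[.652,-.03,.006]],c)[0]
    m,ce,st=mask(im[c],'tray',near)
    v,u=np.nonzero(m);P=unproj(np.c_[u,v],.016,c)
    r=cv2.minAreaRect(np.float32(P*1000));print('tray',c,r)
print('head top',unproj([304.5,196.4],.16,'top'),'tip',unproj([298.3,213],.15,'top'))
print('head scene',unproj([224.75,142.9],.16,'scene'),'tip',unproj([210+222/8,130+85/8],.152,'scene'))
P=cyl(.03,0,.1)
for c,x0,y0 in(('top',280,180),('scene',210,130)):
  for xy in((.448,-.072),(.453,-.072)):
    q=(cv2.convexHull(proj(place(P,*xy,0),c).astype(np.float32))[:,0]+.5-[x0,y0])*8
    print(c,xy,q.min(0).round(),q.max(0).round())
```

```text
tray top ((648.5521240234375, -30.277938842773438), (141.33685302734375, 370.47265625), 0.13765046000480652)
tray scene ((657.6320190429688, -26.997406005859375), (151.6050567626953, 376.6775817871094), 0.09817088395357132)
head top [[ 0.45175254 -0.08074459]] tip [[ 0.40551648 -0.06448773]]
head scene [[ 0.45368701 -0.07920458]] tip [[ 0.41711731 -0.0576088 ]]
top (0.448, -0.072) [52. 83.] [238. 267.]
top (0.453, -0.072) [53. 70.] [238. 254.]
scene (0.448, -0.072) [ 78. 198.] [255. 504.]
scene (0.453, -0.072) [ 71. 204.] [249. 512.]
```

```bash
cat > p.py <<'E'
import sys,numpy as np
from scipy.spatial.transform import Rotation as Ro
from rig import bot
def Rd(a):
    a=np.radians(a);c,s=np.cos(a),np.sin(a);return np.array([[c,s,0],[s,-c,0],[0,0,-1.]])
s=bot.read_state();p=np.array(s['position']);R=np.array(s['tcp_rot'])
print('t',round(s['time_s'],2),'p',p.round(4),'yaw',round(float(np.degrees(np.arctan2(R[1,0],R[0,0]))),2),'open',round(s['opening']*.087,4),'F',np.round(s['force'],1),'q',np.round(s['joint_positions'],0))
for a in sys.argv[1:]:
    x,y,z,w=map(float,a.split(','))
    print(a,'->',(R.T@(np.array([x,y,z])-p)).round(4),Ro.from_matrix(R.T@Rd(w)).as_rotvec(degrees=True).round(2))
E
python3 p.py .451,-.080,.222,-20 .451,-.080,.112,-20
```

```text
t 1.1 p [ 0.2242 -0.5834  0.2225] yaw 21.02 open 0.0867 F [-0.6 -0.2 -0.1] q [-79.  30.  82.  -0.  68. -10.]
.451,-.080,.222,-20 -> [ 0.3923 -0.3885  0.0006] [-0.    0.   41.02]
.451,-.080,.112,-20 -> [ 0.3923 -0.3885  0.1106] [-0.    0.   41.02]
```

Call:
{"fn": "apply_moves", "kwargs": {
  "motion": "0.0245 -0.0243 0 0 0 5 0.087; 0.07 -0.07 0 0 0 10 0.087; 0.115 -0.114 0 0 0 15 0.087; 0.16 -0.158 0 0 0 20 0.087; 0.205 -0.203 0 0 0 25 0.087; 0.25 -0.248 0 0 0 30 0.087; 0.295 -0.292 0 0 0 36 0.087; 0.34 -0.337 0 0 0 41 0.087"
}}

```text
time_s: 2.1
position: [0.4189, -0.1515, 0.223]
tcp_rot: [[0.939, -0.345, 0.001], [-0.345, -0.939, -0.001], [0.002, 0.0, -1.0]]
force: [0.5, -0.6, 0.4]
opening: 1.001
```

```bash
python3 p.py .451,-.080,.222,-20 .451,-.080,.112,-20
```

```text
t 2.1 p [ 0.4189 -0.1515  0.223 ] yaw -20.18 open 0.0871 F [ 0.5 -0.6  0.4] q [-34.  16. 107.   0.  57.  76.]
.451,-.080,.222,-20 -> [ 0.0055 -0.0782  0.001 ] [ 0.02 -0.1  -0.18]
.451,-.080,.112,-20 -> [ 0.0053 -0.0782  0.111 ] [ 0.02 -0.1  -0.18]
```

Call:
{"fn": "apply_moves", "kwargs": {
  "motion": "0.003 -0.04 0 0 0 0 0.087; 0.0058 -0.0731 0 0 0 0 0.087; 0.0058 -0.0731 0.01 0 0 0 0.087; 0.0058 -0.0731 0.03 0 0 0 0.087; 0.0058 -0.0731 0.04 0 0 0 0.087; 0.0058 -0.0731 0.045 0 0 0 0.087; 0.0058 -0.0731 0.045 0 0 0 0.087; 0.0058 -0.0731 0.045 0 0 0 0.087"
}}

```text
time_s: 3.1
position: [0.4487, -0.0867, 0.1779]
tcp_rot: [[0.94, -0.342, 0.001], [-0.342, -0.94, -0.0], [0.001, 0.0, -1.0]]
force: [-0.3, 0.4, 0.2]
opening: 1.0
```

```bash
python3 p.py .451,-.080,.112,-20;python3 - <<'E'
from h import *
for c,x0,y0 in(('top',270,160),('scene',200,100)):
    im=bot.capture(c);cr=im[y0:y0+90,x0:x0+90] ;cv2.imwrite(f'pics/d1_{c}.png',cv2.resize(cr[:,:,::-1],(540,540),interpolation=cv2.INTER_CUBIC))
a=cv2.imread('pics/d1_top.png');b=cv2.imread('pics/d1_scene.png');cv2.imwrite('pics/d1.png',cv2.resize(np.hstack([a,b]),(800,400)))
E
```

```text
t 3.1 p [ 0.4487 -0.0867  0.1779] yaw -20.01 open 0.087 F [-0.3  0.4  0.2] q [-25.  21. 108.  -0.  50.  85.]
.451,-.080,.112,-20 -> [-0.0002 -0.0071  0.0659] [ 0.01 -0.06 -0.01]
```

View pics/d1.png

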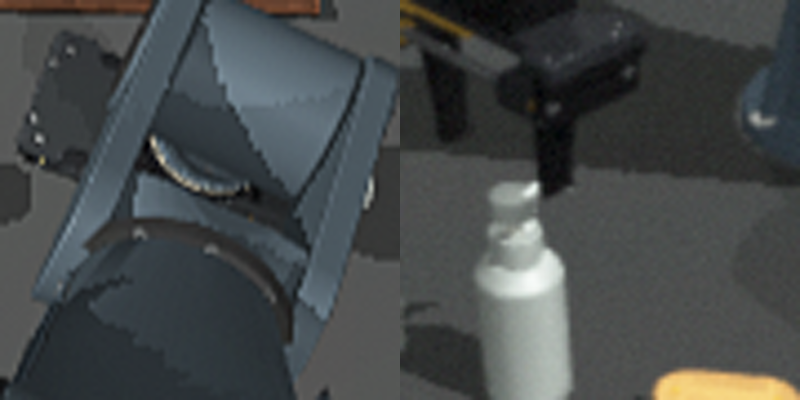

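Call:
{"fn": "apply_moves", "kwargs": {
  "motion": "0 -0.007 0.003 0 0 0 0.087; 0 -0.0071 0.015 0 0 0 0.087; 0 -0.0071 0.035 0 0 0 0.087; 0 -0.0071 0.052 0 0 0 0.087; 0 -0.0071 0.062 0 0 0 0.087; 0 -0.0071 0.0659 0 0 0 0.087; 0 -0.0071 0.0659 0 0 0 0.07; 0 -0.0071 0.0659 0 0 0 0.05"
}}

```text
time_s: 4.2
position: [0.4512, -0.0798, 0.1121]
tcp_rot: [[0.94, -0.342, 0.001], [-0.342, -0.94, -0.0], [0.001, 0.0, -1.0]]
force: [0.0, -0.6, 0.2]
opening: 0.855
```

```bash
python3 p.py .451,-.080,.112,-20;python3 - <<'E'
from h import *
for c,x0,y0 in(('top',270,160),('scene',200,110)):
    im=bot.capture(c);cr=im[y0:y0+90,x0:x0+90] ;cv2.imwrite(f'pics/d2_{c}.png',cv2.resize(cr[:,:,::-1],(540,540),interpolation=cv2.INTER_CUBIC))
E
```

```text
t 4.2 p [ 0.4512 -0.0798  0.1121] yaw -19.98 open 0.0744 F [ 0.  -0.6  0.2] q [-24.  28. 112.   0.  40.  86.]
.451,-.080,.112,-20 -> [-0.0001  0.0003  0.0001] [ 0.   -0.06  0.02]
```

View pics/d2_scene.png

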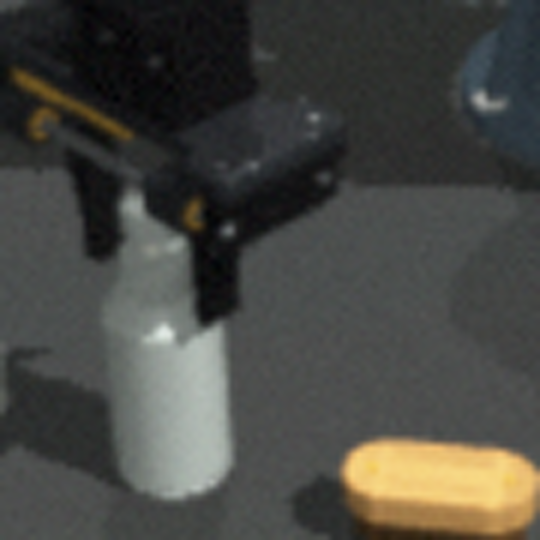

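Call:
{"fn": "apply_moves", "kwargs": {
  "motion": "0 0 0 0 0 0 0.045; 0 0 0 0 0 0 0.04; 0 0 0 0 0 0 0.036; 0 0 0 0 0 0 0.03; 0 0 0 0 0 0 0.02; 0 0 0 0 0 0 0.02; 0 0 0 0 0 0 0.02; 0 0 0 0 0 0 0.02"
}}

```text
time_s: 5.3
position: [0.451, -0.0798, 0.1118]
tcp_rot: [[0.94, -0.342, 0.0], [-0.342, -0.94, -0.0], [0.0, 0.0, -1.0]]
force: [-0.6, -2.2, 5.3]
opening: 0.406
```

```bash
python3 p.py .6505,.110,.172,0 .6505,.11,.119,0
```

```text
t 5.3 p [ 0.451  -0.0798  0.1118] yaw -19.97 open 0.0353 F [-0.6 -2.2  5.3] q [-24.  28. 112.  -0.  40.  86.]
.6505,.110,.172,0 -> [ 0.1227 -0.2465 -0.0602] [  0.02  -0.02 -19.97]
.6505,.11,.119,0 -> [ 0.1227 -0.2466 -0.0072] [  0.02  -0.02 -19.97]
```

Call:
{"fn": "apply_moves", "kwargs": {
  "motion": "0 0 -0.01 0 0 0 0.02; 0 0 -0.03 0 0 0 0.02; 0 0 -0.05 0 0 0 0.02; 0 0 -0.06 0 0 0 0.02; 0.008 -0.016 -0.06 0 0 -1 0.02; 0.025 -0.05 -0.06 0 0 -4 0.02; 0.045 -0.09 -0.06 0 0 -7 0.02; 0.065 -0.13 -0.06 0 0 -10 0.02"
}}

```text
time_s: 6.3
position: [0.5573, 0.0224, 0.1706]
tcp_rot: [[0.985, -0.171, -0.001], [-0.171, -0.985, 0.001], [-0.002, -0.0, -1.0]]
force: [-0.3, -0.8, -1.2]
opening: 0.407
```

```bash
python3 p.py .6505,.110,.172,0 .6505,.11,.119,0
```

```text
t 6.3 p [0.5573 0.0224 0.1706] yaw -9.86 open 0.0354 F [-0.3 -0.8 -1.2] q [-9. 29. 95.  0. 56. 91.]
.6505,.110,.172,0 -> [ 0.0769 -0.1023 -0.0015] [-0.04  0.09 -9.86]
.6505,.11,.119,0 -> [ 0.0769 -0.1023  0.0515] [-0.04  0.09 -9.86]
```

Call:
{"fn": "apply_moves", "kwargs": {
  "motion": "0.018 -0.025 0 0 0 -2 0.02; 0.038 -0.05 0 0 0 -5 0.02; 0.056 -0.075 0 0 0 -8 0.02; 0.07 -0.094 0 0 0 -10 0.02; 0.077 -0.1 0 0 0 -10 0.02; 0.077 -0.1 0.01 0 0 -10 0.02; 0.077 -0.1 0.02 0 0 -10 0.02; 0.077 -0.1 0.02 0 0 -10 0.02"
}}

```text
time_s: 7.3
position: [0.6477, 0.1048, 0.1499]
tcp_rot: [[1.0, -0.001, -0.004], [-0.001, -1.0, -0.0], [-0.004, 0.0, -1.0]]
force: [-0.5, 0.5, -2.6]
opening: 0.41
```

```bash
python3 p.py .6505,.11,.119,0;python3 - <<'E'
from h import *
for c,x0,y0 in(('top',150,60),('scene',170,80)):
    im=bot.capture(c);cr=im[y0:y0+150,x0:x0+200] ;cv2.imwrite(f'pics/d3_{c}.png',cv2.resize(cr[:,:,::-1],(800,600),interpolation=cv2.INTER_CUBIC))
E
```

```text
t 7.3 p [0.6477 0.1048 0.1499] yaw -0.05 open 0.0357 F [-0.5  0.5 -2.6] q [-1. 37. 81. -0. 62. 90.]
.6505,.11,.119,0 -> [ 0.003  -0.0052  0.0309] [ 0.    0.25 -0.05]
```

View pics/d3_scene.png

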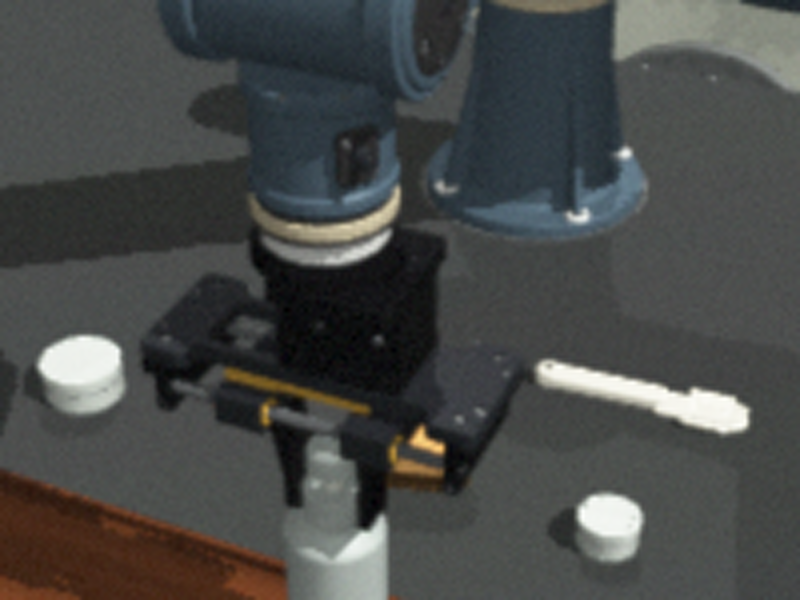

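Call:
{"fn": "apply_moves", "kwargs": {
  "motion": "0.003 -0.005 0.002 0 0.25 0 0.02; 0.003 -0.005 0.01 0 0.25 0 0.02; 0.003 -0.005 0.018 0 0.25 0 0.02; 0.003 -0.005 0.024 0 0.25 0 0.02; 0.003 -0.005 0.028 0 0.25 0 0.02; 0.003 -0.005 0.031 0 0.25 0 0.02; 0.003 -0.005 0.032 0 0.25 0 0.02; 0.003 -0.005 0.032 0 0.25 0 0.02"
}}

```text
time_s: 8.4
position: [0.6526, 0.1105, 0.1198]
tcp_rot: [[1.0, 0.0, 0.005], [0.0, -1.0, -0.0], [0.005, 0.0, -1.0]]
force: [0.2, 0.3, -1.9]
opening: 0.402
```

```bash
python3 p.py .6505,.11,.118,0
```

```text
t 8.4 p [0.6526 0.1105 0.1198] yaw 0.02 open 0.035 F [ 0.2  0.3 -1.9] q [-0. 40. 82.  0. 58. 90.]
.6505,.11,.118,0 -> [-0.0021  0.0005  0.0017] [ 0.   -0.26  0.02]
```

Call:
{"fn": "apply_moves", "kwargs": {
  "motion": "-0.002 0 0 0 -0.15 0 0.02; -0.002 0 0.001 0 -0.15 0 0.02; -0.002 0 0.002 0 -0.15 0 0.02; -0.002 0 0.003 0 -0.15 0 0.02; -0.002 0 0.003 0 -0.15 0 0.02; -0.002 0 0.003 0 -0.15 0 0.02; -0.002 0 0.003 0 -0.15 0 0.02; -0.002 0 0.003 0 -0.15 0 0.02"
}}

```text
time_s: 9.4
position: [0.6509, 0.1105, 0.1179]
tcp_rot: [[1.0, 0.0, 0.003], [0.0, -1.0, -0.0], [0.003, 0.0, -1.0]]
force: [-1.9, 0.7, 5.1]
opening: 0.405
```

```bash
python3 p.py .6505,.11,.118,0
```

```text
t 9.4 p [0.6509 0.1105 0.1179] yaw 0.02 open 0.0352 F [-1.9  0.7  5.1] q [-0. 40. 82. -0. 58. 90.]
.6505,.11,.118,0 -> [-0.0004  0.0005 -0.0001] [ 0.   -0.18  0.02]
```

Call:
{"fn": "apply_moves", "kwargs": {
  "motion": "0 0 0 0 0 0 0.04; 0 0 0 0 0 0 0.05; 0 0 0 0 0 0 0.07; 0 0 0 0 0 0 0.07; 0 0 0 0 0 0 0.07; 0 0 -0.01 0 0 0 0.07; 0 0 -0.04 0 0 0 0.07; 0 0 -0.08 0 0 0 0.07"
}}

```text
time_s: 10.4
position: [0.6495, 0.1104, 0.1965]
tcp_rot: [[1.0, 0.0, -0.001], [0.0, -1.0, -0.0], [-0.001, 0.0, -1.0]]
force: [0.8, -0.1, 0.5]
opening: 0.802
```

Call:
{"fn": "apply_moves", "kwargs": {
  "motion": "0 0 -0.02 0 0 0 0.087; 0 0 -0.03 0 0 0 0.087; 0 0 -0.03 0 0 0 0.087; -0.03 0.04 -0.03 0 0 -9 0.087; -0.06 0.09 -0.03 0 0 -19 0.087; -0.09 0.14 -0.03 0 0 -29 0.087; -0.12 0.19 -0.03 0 0 -39 0.087; -0.15 0.24 -0.03 0 0 -49 0.087"
}}

```text
time_s: 11.4
position: [0.5006, -0.1277, 0.2252]
tcp_rot: [[0.66, 0.752, -0.0], [0.752, -0.66, 0.001], [0.0, -0.001, -1.0]]
force: [1.1, -0.5, -0.2]
opening: 0.997
```

```bash
python3 p.py .4585,-.219,.15,90 .4585,-.219,.06,90 .4585,-.219,.006,90
```

```text
t 11.4 p [ 0.5006 -0.1277  0.2252] yaw 48.72 open 0.0867 F [ 1.1 -0.5 -0.2] q [-27.  22.  97.   0.  61.  15.]
.4585,-.219,.15,90 -> [-0.0964  0.0287  0.0751] [-5.000e-02 -4.000e-02 -4.128e+01]
.4585,-.219,.06,90 -> [-0.0964  0.0288  0.1651] [-5.000e-02 -4.000e-02 -4.128e+01]
.4585,-.219,.006,90 -> [-0.0964  0.0288  0.2191] [-5.000e-02 -4.000e-02 -4.128e+01]
```

Call:
{"fn": "apply_moves", "kwargs": {
  "motion": "-0.03 0.009 0.01 0 0 -9 0.087; -0.06 0.018 0.03 0 0 -18 0.087; -0.085 0.025 0.06 0 0 -27 0.087; -0.0965 0.0287 0.09 0 0 -36 0.087; -0.0965 0.0287 0.12 0 0 -41.2 0.087; -0.0965 0.0287 0.14 0 0 -41.2 0.087; -0.0965 0.0287 0.15 0 0 -41.2 0.087; -0.0965 0.0287 0.15 0 0 -41.2 0.087"
}}

```text
time_s: 12.4
position: [0.4595, -0.2174, 0.0754]
tcp_rot: [[0.007, 1.0, -0.0], [1.0, -0.007, 0.001], [0.001, -0.0, -1.0]]
force: [-0.1, 0.1, 0.7]
opening: 1.001
```

```bash
python3 p.py .4585,-.219,.006,90
```

```text
t 12.4 p [ 0.4595 -0.2174  0.0754] yaw 89.6 open 0.087 F [-0.1  0.1  0.7] q [-38.  35. 106.   0.  39. -38.]
.4585,-.219,.006,90 -> [-0.0017 -0.0009  0.0694] [-0.01 -0.08 -0.4 ]
```

Call:
{"fn": "apply_moves", "kwargs": {
  "motion": "-0.0017 -0.001 0.015 0 0 -0.4 0.087; -0.0017 -0.001 0.035 0 0 -0.4 0.087; -0.0017 -0.001 0.055 0 0 -0.4 0.087; -0.0017 -0.001 0.066 0 0 -0.4 0.087; -0.0017 -0.001 0.0694 0 0 -0.4 0.087; -0.0017 -0.001 0.0694 0 0 -0.4 0.075; -0.0017 -0.001 0.0694 0 0 -0.4 0.064; -0.0017 -0.001 0.0694 0 0 -0.4 0.05"
}}

```text
time_s: 13.4
position: [0.4594, -0.2198, 0.0074]
tcp_rot: [[-0.0, 1.0, 0.003], [1.0, 0.0, -0.001], [-0.001, 0.003, -1.0]]
force: [0.2, -0.3, -0.4]
opening: 0.746
```

Call:
{"fn": "apply_moves", "kwargs": {
  "motion": "0 0 0 0 0 0 0.05; 0 0 0 0 0 0 0.05; 0 0 0 0 0 0 0.05; 0 0 0 0 0 0 0.05; 0 0 0 0 0 0 0.05; 0 0 0 0 0 0 0.05; 0 0 0 0 0 0 0.05; 0 0 0 0 0 0 0.05"
}}

```text
time_s: 14.4
position: [0.4594, -0.2197, 0.0074]
tcp_rot: [[-0.0, 1.0, 0.002], [1.0, 0.0, -0.001], [-0.001, 0.002, -1.0]]
force: [-0.5, 0.8, 5.6]
opening: 0.729
```

```bash
python3 p.py .6505,-.170,.08,90 .6505,-.170,.013,90
```

```text
t 14.4 p [ 0.4594 -0.2197  0.0074] yaw 90.01 open 0.0634 F [-0.5  0.8  5.6] q [-38.  42. 107.   0.  30. -38.]
.6505,-.170,.08,90 -> [ 0.0497  0.1912 -0.0722] [0.14 0.03 0.01]
.6505,-.170,.013,90 -> [ 0.0497  0.1911 -0.0052] [0.14 0.03 0.01]
```

Call:
{"fn": "apply_moves", "kwargs": {
  "motion": "0 0 -0.01 0 0 0 0.05; 0 0 -0.035 0 0 0 0.05; 0 0.01 -0.06 0 0 0 0.05; 0.01 0.04 -0.072 0 0 0 0.05; 0.02 0.08 -0.072 0 0 0 0.05; 0.03 0.12 -0.072 0 0 0 0.05; 0.042 0.16 -0.072 0 0 0 0.05; 0.049 0.185 -0.072 0 0 0 0.05"
}}

```text
time_s: 15.4
position: [0.6455, -0.1696, 0.0792]
tcp_rot: [[-0.001, 1.0, 0.002], [1.0, 0.001, 0.0], [0.0, 0.002, -1.0]]
force: [-0.4, -0.7, -1.5]
opening: 0.729
```

Call:
{"fn": "apply_moves", "kwargs": {
  "motion": "0.0005 0.005 0 0 0 0 0.05; 0.0007 0.006 0 0 0 0 0.05; 0.0007 0.006 0.02 0 0 0 0.05; 0.0007 0.006 0.035 0 0 0 0.05; 0.0007 0.006 0.045 0 0 0 0.05; 0.0007 0.006 0.05 0 0 0 0.05; 0.0007 0.006 0.05 0 0 0 0.05; 0.0007 0.006 0.05 0 0 0 0.05"
}}

```text
time_s: 16.4
position: [0.6506, -0.17, 0.0297]
tcp_rot: [[0.0, 1.0, 0.003], [1.0, -0.0, -0.0], [-0.0, 0.003, -1.0]]
force: [-0.0, 0.1, -0.3]
opening: 0.73
```

```bash
python3 p.py .6505,-.170,.013,90;python3 - <<'E'
from h import *
for c,x0,y0 in(('top',200,80),('scene',100,110)):
    im=bot.capture(c);cr=im[y0:y0+150,x0:x0+200] ;cv2.imwrite(f'pics/d4_{c}.png',cv2.resize(cr[:,:,::-1],(800,600),interpolation=cv2.INTER_CUBIC))
E
```

```text
t 16.4 p [ 0.6506 -0.17    0.0297] yaw 90.0 open 0.0635 F [-0.   0.1 -0.3] q [-24.  47.  82.   0.  50. -24.]
.6505,-.170,.013,90 -> [ 0.     -0.0001  0.0167] [ 0.15  0.02 -0.  ]
```

View pics/d4_scene.png

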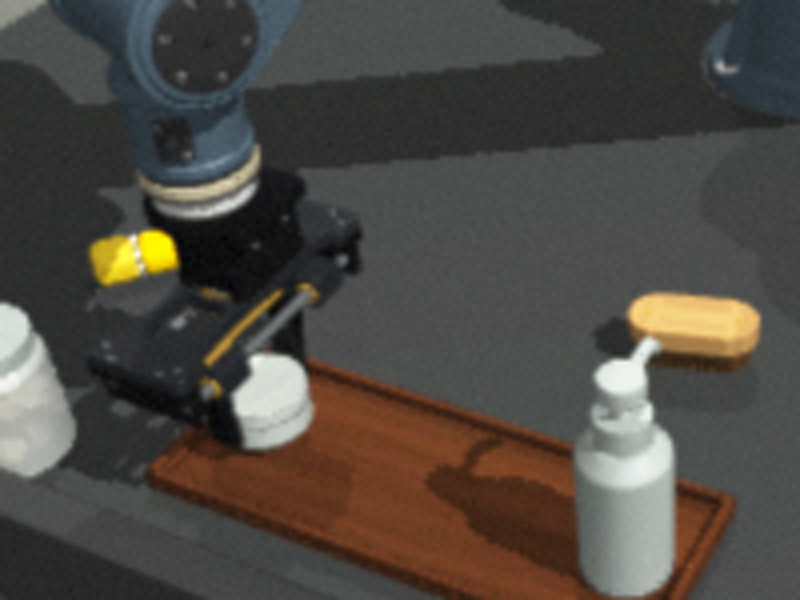

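Dispenser stands upright at the pail end and the tin is held over the other end. I'll lower the tin.

Call:
{"fn": "apply_moves", "kwargs": {
  "motion": "0 0 0.005 0.15 0 0 0.05; 0 0 0.01 0.15 0 0 0.05; 0 0 0.014 0.15 0 0 0.05; 0 0 0.0165 0.15 0 0 0.05; 0 0 0.017 0.15 0 0 0.05; 0 0 0.017 0.15 0 0 0.05; 0 0 0.017 0.15 0 0 0.066; 0 0 0.017 0.15 0 0 0.075"
}}

```text
time_s: 17.5
position: [0.6504, -0.17, 0.0123]
tcp_rot: [[0.0, 1.0, -0.0], [1.0, -0.0, -0.0], [-0.0, -0.0, -1.0]]
force: [0.1, 0.4, -0.4]
opening: 0.808
```

Call:
{"fn": "apply_moves", "kwargs": {
  "motion": "0 0 0 0 0 0 0.077; 0 0 0 0 0 0 0.077; 0 0 -0.02 0 0 0 0.077; 0 0 -0.06 0 0 0 0.077; 0 0 -0.11 0 0 0 0.077; 0 0 -0.16 0 0 0 0.077; 0 0 -0.19 0 0 0 0.077; 0 0 -0.2 0 0 0 0.077"
}}

```text
time_s: 18.5
position: [0.6516, -0.1704, 0.2163]
tcp_rot: [[-0.0, 1.0, 0.005], [1.0, 0.0, -0.003], [-0.003, 0.005, -1.0]]
force: [0.5, -0.1, -0.6]
opening: 0.882
```

```bash
python3 p.py .454,.2205,.21,90 .454,.2205,.004,90
```

```text
t 18.5 p [ 0.6516 -0.1704  0.2163] yaw 90.01 open 0.0768 F [ 0.5 -0.1 -0.6] q [-24.  34.  75.  -0.  70. -24.]
.454,.2205,.21,90 -> [ 0.3909 -0.1976  0.0043] [0.28 0.15 0.01]
.454,.2205,.004,90 -> [ 0.3914 -0.1987  0.2103] [0.28 0.15 0.01]
```

Call:
{"fn": "apply_moves", "kwargs": {
  "motion": "0.03 -0.015 0 0 0 0 0.07; 0.08 -0.04 0 0 0 0 0.07; 0.13 -0.066 0 0 0 0 0.07; 0.18 -0.092 0 0 0 0 0.07; 0.23 -0.117 0 0 0 0 0.07; 0.28 -0.142 0 0 0 0 0.07; 0.33 -0.168 0 0 0 0 0.07; 0.37 -0.188 0 0 0 0 0.07"
}}

```text
time_s: 19.5
position: [0.4601, 0.2017, 0.2118]
tcp_rot: [[-0.001, 1.0, -0.003], [1.0, 0.001, -0.0], [-0.0, -0.003, -1.0]]
force: [0.7, -0.4, 0.0]
opening: 0.806
```

Call:
{"fn": "apply_moves", "kwargs": {
  "motion": "0.015 -0.007 0 0 0 0 0.07; 0.021 -0.01 0.01 0 0 0 0.07; 0.021 -0.01 0.04 0 0 0 0.07; 0.021 -0.01 0.08 0 0 0 0.07; 0.021 -0.01 0.11 0 0 0 0.07; 0.021 -0.01 0.13 0 0 0 0.07; 0.021 -0.01 0.14 0 0 0 0.07; 0.021 -0.01 0.14 0 0 0 0.07"
}}

```text
time_s: 20.5
position: [0.4522, 0.2203, 0.0716]
tcp_rot: [[0.001, 1.0, -0.002], [1.0, -0.001, -0.001], [-0.001, -0.002, -1.0]]
force: [-0.4, -0.2, -0.3]
opening: 0.804
```

```bash
python3 p.py .454,.2205,.004,90;python3 - <<'E'
from h import *
for c,x0,y0 in(('top',200,80),('scene',100,140)):
    im=bot.capture(c);cv2.imwrite(f'pics/raw_{c}1.png',im[:,:,::-1]);cr=im[y0:y0+150,x0:x0+200] ;cv2.imwrite(f'pics/d5_{c}.png',cv2.resize(cr[:,:,::-1],(800,600),interpolation=cv2.INTER_CUBIC))
    try:print(c,fit(im,c,'white',cyl(.032,.006,.036),(.6505,-.17,0))[:4])
    except Exception as e:print(e)
E
```

```text
t 20.5 p [0.4522 0.2203 0.0716] yaw 89.93 open 0.0699 F [-0.4 -0.2 -0.3] q [ 13.  35. 107.   0.  38.  13.]
.454,.2205,.004,90 -> [0.0002 0.0019 0.0676] [-0.14  0.03 -0.07]
top (array([ 0.64870339, -0.167176  ]), np.float64(1.047730494556771e-12), np.uint64(366), 365.23743151384406)
scene (array([ 0.6495828 , -0.16679519]), np.float64(4.364162940113462e-13), np.uint64(478), 477.140125154634)
```

View pics/d5_top.png

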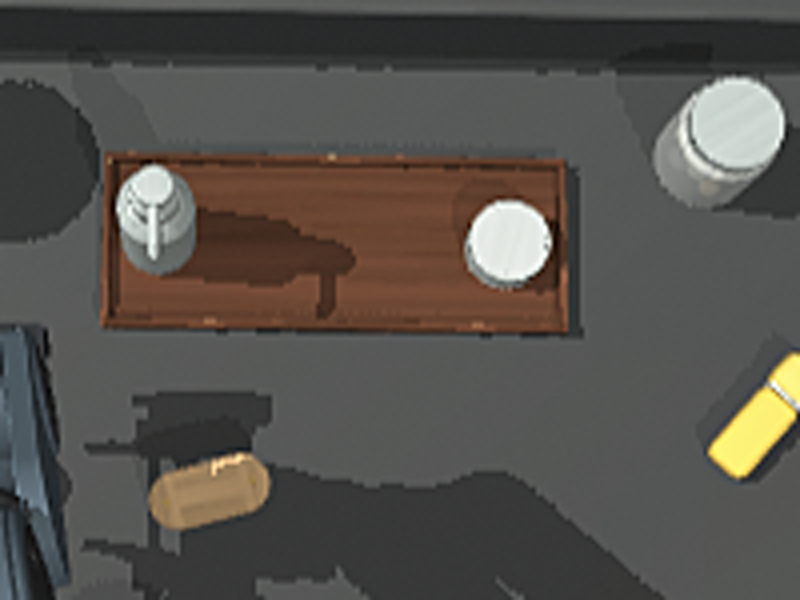

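View pics/d5_scene.png

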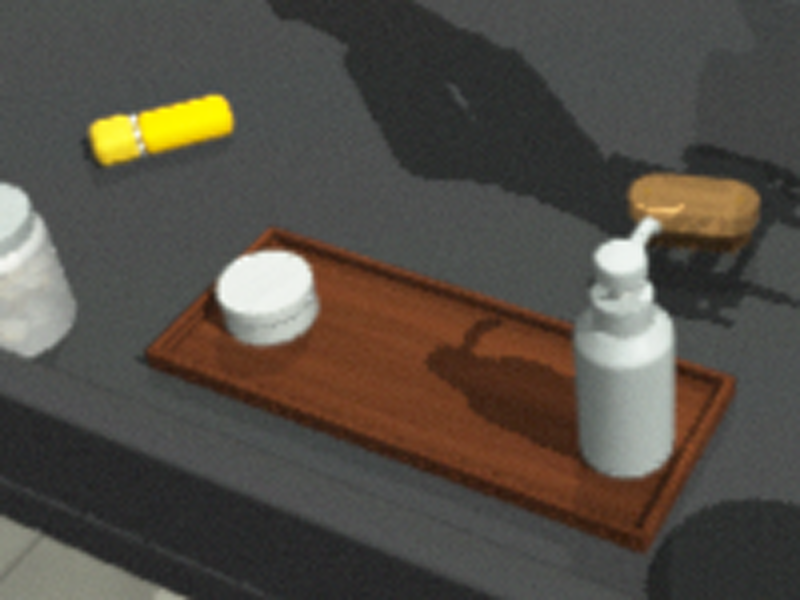

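Call:
{"fn": "apply_moves", "kwargs": {
  "motion": "0 0.002 0.015 0 0 0 0.07; 0 0.002 0.035 0 0 0 0.07; 0 0.002 0.055 0 0 0 0.07; 0 0.002 0.064 0 0 0 0.07; 0 0.002 0.0675 0 0 0 0.07; 0 0.002 0.0675 0 0 0 0.06; 0 0.002 0.0675 0 0 0 0.045; 0 0.002 0.0675 0 0 0 0.03"
}}

```text
time_s: 21.6
position: [0.4545, 0.2212, 0.0054]
tcp_rot: [[0.0, 1.0, 0.0], [1.0, -0.0, 0.0], [0.0, 0.0, -1.0]]
force: [0.1, -0.2, 0.3]
opening: 0.55
```

Call:
{"fn": "apply_moves", "kwargs": {
  "motion": "0 0 0 0 0 0 0.03; 0 0 0 0 0 0 0.03; 0 0 0 0 0 0 0.03; 0 0 0 0 0 0 0.03; 0 0 0 0 0 0 0.03; 0 0 0 0 0 0 0.03; 0 0 0 0 0 0 0.03; 0 0 0 0 0 0 0.03"
}}

```text
time_s: 22.6
position: [0.4545, 0.2212, 0.0053]
tcp_rot: [[0.0, 1.0, 0.0], [1.0, -0.0, 0.0], [0.0, 0.0, -1.0]]
force: [-0.3, -0.3, 5.5]
opening: 0.498
```

```bash
python3 p.py .6504,-.168,.2,90
```

```text
t 22.6 p [0.4545 0.2212 0.0053] yaw 90.0 open 0.0433 F [-0.3 -0.3  5.5] q [ 13.  43. 108.   0.  30.  13.]
.6504,-.168,.2,90 -> [-0.3892  0.1959 -0.1947] [ 0.   -0.01 -0.  ]
```

Call:
{"fn": "apply_moves", "kwargs": {
  "motion": "0 0 -0.01 0 0 0 0.03; 0 0 -0.05 0 0 0 0.03; 0 0 -0.1 0 0 0 0.03; 0 0 -0.15 0 0 0 0.03; -0.02 0.01 -0.185 0 0 0 0.03; -0.06 0.03 -0.195 0 0 0 0.03; -0.11 0.055 -0.195 0 0 0 0.03; -0.16 0.08 -0.195 0 0 0 0.03"
}}

```text
time_s: 23.6
position: [0.5344, 0.0599, 0.2004]
tcp_rot: [[-0.001, 1.0, -0.001], [1.0, 0.001, 0.0], [0.0, -0.001, -1.0]]
force: [-0.0, 0.4, -0.9]
opening: 0.496
```

Call:
{"fn": "apply_moves", "kwargs": {
  "motion": "-0.045 0.022 0 0 0 0 0.03; -0.09 0.044 0 0 0 0 0.03; -0.135 0.068 0 0 0 0 0.03; -0.175 0.088 0 0 0 0 0.03; -0.205 0.104 0 0 0 0 0.03; -0.222 0.113 0 0 0 0 0.03; -0.229 0.116 0 0 0 0 0.03; -0.229 0.116 0 0 0 0 0.03"
}}

```text
time_s: 24.6
position: [0.6498, -0.1672, 0.1996]
tcp_rot: [[-0.0, 1.0, -0.002], [1.0, 0.0, 0.001], [0.001, -0.002, -1.0]]
force: [0.2, 0.1, -1.1]
opening: 0.503
```

```bash
python3 p.py .6504,-.168,.2,90 .6504,-.168,.056,90
```

```text
t 24.6 p [ 0.6498 -0.1672  0.1996] yaw 90.01 open 0.0437 F [ 0.2  0.1 -1.1] q [-24.  35.  76.   0.  69. -24.]
.6504,-.168,.2,90 -> [-0.0008  0.0006 -0.0004] [-0.11 -0.05  0.01]
.6504,-.168,.056,90 -> [-0.001   0.0009  0.1436] [-0.11 -0.05  0.01]
```

Call:
{"fn": "apply_moves", "kwargs": {
  "motion": "-0.0008 0.0006 0.02 0 0 0 0.03; -0.0008 0.0006 0.06 0 0 0 0.03; -0.0008 0.0006 0.1 0 0 0 0.03; -0.0008 0.0006 0.125 0 0 0 0.03; -0.0008 0.0006 0.14 0 0 0 0.03; -0.0008 0.0006 0.144 0 0 0 0.03; -0.0008 0.0006 0.144 0 0 0 0.03; -0.0008 0.0006 0.144 0 0 0 0.03"
}}

```text
time_s: 25.6
position: [0.6516, -0.1689, 0.0571]
tcp_rot: [[-0.0, 1.0, 0.001], [1.0, 0.0, -0.001], [-0.001, 0.001, -1.0]]
force: [0.5, 0.6, -0.6]
opening: 0.501
```

```bash
python3 p.py .6504,-.168,.0413,90;python3 - <<'E'
from h import *
c,x0,y0='scene',130,170
im=bot.capture(c);cr=im[y0:y0+75,x0:x0+100] ;cr=cv2.resize(cr[:,:,::-1],(800,600),interpolation=cv2.INTER_CUBIC)
cv2.imwrite(f'pics/d6_{c}.png',cr)
E
```

```text
t 25.6 p [ 0.6516 -0.1689  0.0571] yaw 90.0 open 0.0436 F [ 0.5  0.6 -0.6] q [-24.  45.  81.  -0.  53. -24.]
.6504,-.168,.0413,90 -> [ 0.0009 -0.0013  0.0158] [0.08 0.05 0.  ]
```

View pics/d6_scene.png

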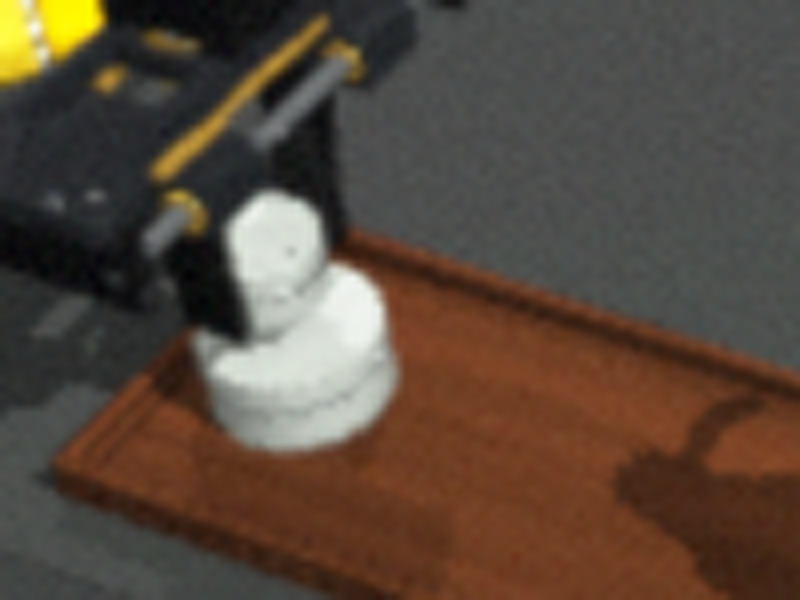

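Run:
```python
from h import *
cr=cv2.imread('pics/d6_scene.png')
dz=.0571-.0053
for (x,y),col in(((.6496,-.1668),(0,255,0)),((.651,-.169),(0,0,255)),((.651,-.172),(255,0,0))):
    h=cv2.convexHull(proj(place(cyl(.022,dz,dz+.024),x,y,0),'scene').astype(np.float32))
    cv2.polylines(cr,[np.int32((h+.5-[130,170])*8)],True,col,1)
h=cv2.convexHull(proj(place(cyl(.032,.006,.036),.6496,-.1668,0),'scene').astype(np.float32))
cv2.polylines(cr,[np.int32((h+.5-[130,170])*8)],True,(0,255,0),1)
cv2.imwrite('pics/d6b.png',cr)
```

```text
(no output)
```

View pics/d6b.png

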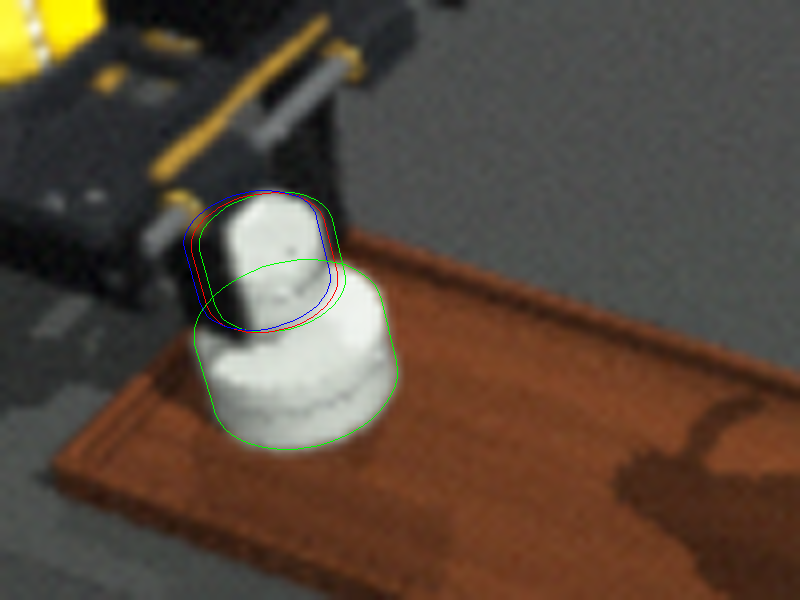

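Call:
{"fn": "apply_moves", "kwargs": {
  "motion": "0.0015 -0.0012 0 0 0 0 0.03; 0.003 -0.0012 0.004 0 0 0 0.03; 0.003 -0.0012 0.009 0 0 0 0.03; 0.003 -0.0012 0.013 0 0 0 0.03; 0.003 -0.0012 0.0155 0 0 0 0.03; 0.003 -0.0012 0.016 0 0 0 0.03; 0.003 -0.0012 0.016 0 0 0 0.03; 0.003 -0.0012 0.016 0 0 0 0.03"
}}

```text
time_s: 26.65
position: [0.6493, -0.1655, 0.0414]
tcp_rot: [[-0.0, 1.0, -0.001], [1.0, 0.0, 0.0], [0.0, -0.001, -1.0]]
force: [-2.8, 1.3, 9.3]
opening: 0.495
```

```bash
python3 p.py .6504,-.166,.0413,90;python3 - <<'E'
from h import *
c,x0,y0='scene',130,170
im=bot.capture(c);cr=im[y0:y0+75,x0:x0+100] ;cr=cv2.resize(cr[:,:,::-1],(800,600),interpolation=cv2.INTER_CUBIC)
for P in(cyl(.022,.036,.060),cyl(.032,.006,.036)):
    h=cv2.convexHull(proj(place(P,.6496,-.1668,0),'scene').astype(np.float32))
    cv2.polylines(cr,[np.int32((h+.5-[130,170])*8)],True,(0,255,0),1)
cv2.imwrite(f'pics/d7_{c}.png',cr)
E
```

```text
t 26.65 p [ 0.6493 -0.1655  0.0414] yaw 90.0 open 0.0431 F [-2.8  1.3  9.3] q [-24.  46.  82.  -0.  52. -24.]
.6504,-.166,.0413,90 -> [-0.0005  0.0011  0.0001] [-0.08 -0.01  0.  ]
```

View pics/d7_scene.png

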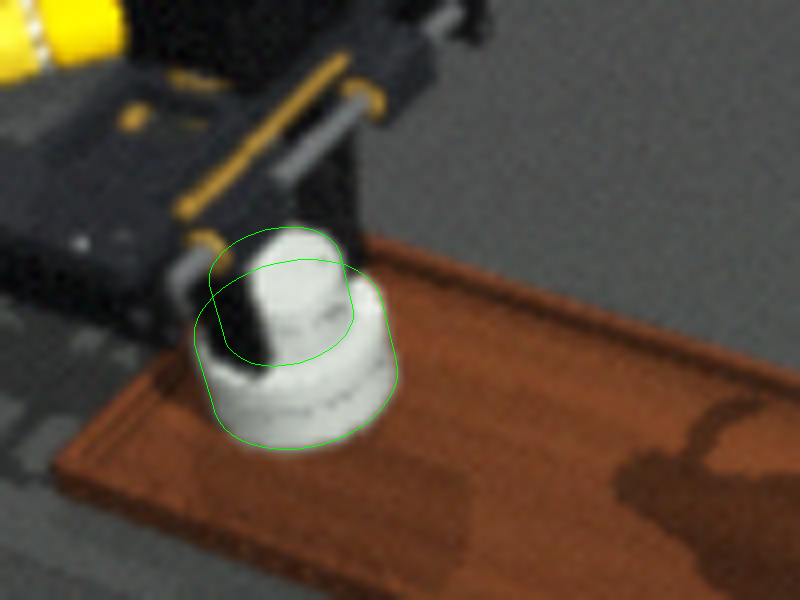

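Call:
{"fn": "apply_moves", "kwargs": {
  "motion": "0 0 0 0 0 0 0.045; 0 0 0 0 0 0 0.055; 0 0 0 0 0 0 0.065; 0 0 0 0 0 0 0.065; 0 0 -0.01 0 0 0 0.065; 0 0 -0.04 0 0 0 0.065; 0 0 -0.09 0 0 0 0.07; 0 0 -0.14 0 0 0 0.07"
}}

```text
time_s: 27.7
position: [0.6496, -0.1656, 0.1815]
tcp_rot: [[0.0, 1.0, -0.001], [1.0, -0.0, 0.0], [0.0, -0.001, -1.0]]
force: [0.8, -0.2, -0.2]
opening: 0.8
```

```bash
python3 p.py .4455,.0665,.18,106.5
```

```text
t 27.7 p [ 0.6496 -0.1656  0.1815] yaw 89.99 open 0.0696 F [ 0.8 -0.2 -0.2] q [-24.  36.  77.  -0.  66. -24.]
.4455,.0665,.18,106.5 -> [ 0.2321 -0.2041  0.0017] [-5.000e-02 -1.000e-02 -1.651e+01]
```

Call:
{"fn": "apply_moves", "kwargs": {
  "motion": "0.025 -0.022 0 0 0 -2 0.07; 0.065 -0.057 0 0 0 -5 0.07; 0.105 -0.092 0 0 0 -8 0.07; 0.145 -0.128 0 0 0 -11 0.07; 0.185 -0.163 0 0 0 -14 0.07; 0.215 -0.189 0 0 0 -16.5 0.07; 0.232 -0.204 0 0 0 -16.5 0.07; 0.232 -0.204 0.02 0 0 -16.5 0.07"
}}

```text
time_s: 28.7
position: [0.4463, 0.0673, 0.1613]
tcp_rot: [[-0.285, 0.958, 0.004], [0.959, 0.285, -0.0], [-0.002, 0.003, -1.0]]
force: [0.4, 0.6, 0.3]
opening: 0.804
```

Call:
{"fn": "apply_moves", "kwargs": {
  "motion": "0 0 0.02 0 0 0 0.07; 0 0 0.05 0 0 0 0.07; 0 0 0.07 0 0 0 0.07; 0 0 0.08 0 0 0 0.07; 0 0 0.08 0 0 0 0.07; 0 0 0.08 0 0 0 0.07; 0 0 0.08 0 0 0 0.07; 0 0 0.08 0 0 0 0.07"
}}

```text
time_s: 29.7
position: [0.4459, 0.0663, 0.0804]
tcp_rot: [[-0.284, 0.959, 0.0], [0.959, 0.284, -0.0], [-0.0, 0.0, -1.0]]
force: [-0.8, -0.2, -0.4]
opening: 0.806
```

```bash
python3 p.py .4455,.0665,.012,106.5;python3 - <<'E'
from h import *
im=bot.capture('scene');cr=im[140:140+112,220:370] ;cr=cv2.resize(cr[:,:,::-1],(800,600),interpolation=cv2.INTER_CUBIC)
cv2.imwrite(f'pics/d8.png',cr)
x0,y0=130,170
cr=im[y0:y0+75,x0:x0+100] ;cr=cv2.resize(cr[:,:,::-1],(800,600),interpolation=cv2.INTER_CUBIC)
for P in(cyl(.022,.036,.060),cyl(.032,.006,.036)):
    h=cv2.convexHull(proj(place(P,.6496,-.1668,0),'scene').astype(np.float32))
    cv2.polylines(cr,[np.int32((h+.5-[130,170])*8)],True,(0,255,0),1)
cv2.imwrite(f'pics/d8b.png',cr)
E
```

```text
t 29.7 p [0.4459 0.0663 0.0804] yaw 106.5 open 0.0701 F [-0.8 -0.2 -0.4] q [ -6.  32. 114.  -0.  34. -22.]
.4455,.0665,.012,106.5 -> [ 0.0003 -0.0004  0.0684] [0.02 0.01 0.  ]
```

View pics/d8.png

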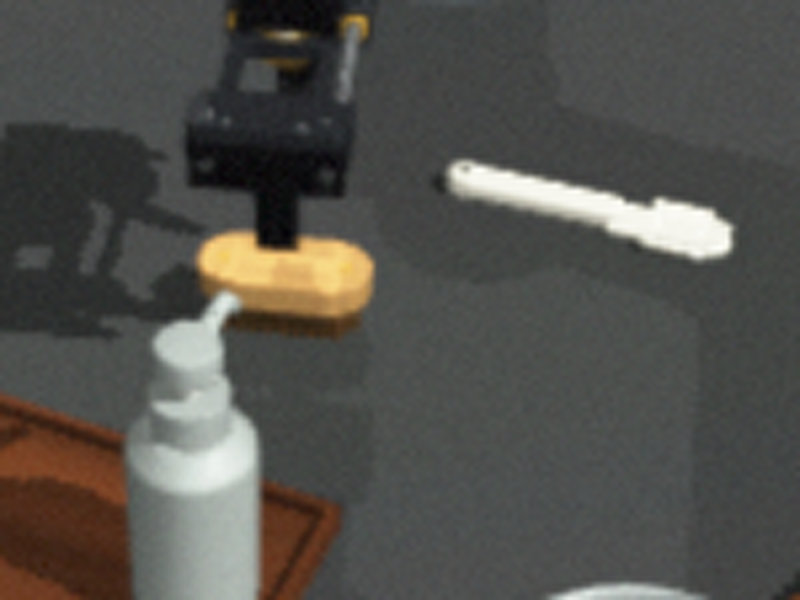

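View pics/d8b.png

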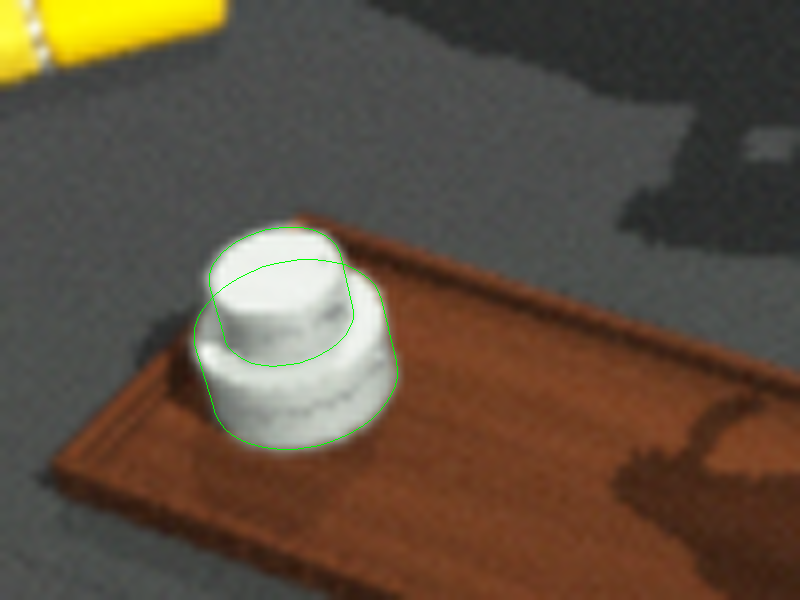

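Call:
{"fn": "apply_moves", "kwargs": {
  "motion": "0 0 0.015 0 0 0 0.07; 0 0 0.035 0 0 0 0.07; 0 0 0.055 0 0 0 0.07; 0 0 0.065 0 0 0 0.07; 0 0 0.0685 0 0 0 0.07; 0 0 0.0685 0 0 0 0.06; 0 0 0.0685 0 0 0 0.045; 0 0 0.0685 0 0 0 0.03"
}}

```text
time_s: 30.75
position: [0.4459, 0.0663, 0.0119]
tcp_rot: [[-0.284, 0.959, 0.0], [0.959, 0.284, -0.0], [-0.0, 0.0, -1.0]]
force: [0.6, -0.2, -0.1]
opening: 0.551
```

Call:
{"fn": "apply_moves", "kwargs": {
  "motion": "0 0 0 0 0 0 0.03; 0 0 0 0 0 0 0.03; 0 0 0 0 0 0 0.03; 0 0 0 0 0 0 0.03; 0 0 0 0 0 0 0.03; 0 0 0 0 0 0 0.03; 0 0 0 0 0 0 0.03; 0 0 0 0 0 0 0.03"
}}

```text
time_s: 31.75
position: [0.4459, 0.0663, 0.0118]
tcp_rot: [[-0.284, 0.959, 0.0], [0.959, 0.284, -0.0], [-0.0, 0.0, -1.0]]
force: [-0.0, 0.5, 5.9]
opening: 0.502
```

```bash
python3 p.py .6505,-.030,.08,90
```

```text
t 31.75 p [0.4459 0.0663 0.0118] yaw 106.5 open 0.0437 F [-0.   0.5  5.9] q [ -6.  40. 116.  -0.  24. -22.]
.6505,-.030,.08,90 -> [-0.1505  0.1688 -0.0681] [1.00e-02 1.00e-02 1.65e+01]
```

Call:
{"fn": "apply_moves", "kwargs": {
  "motion": "0 0 -0.01 0 0 0 0.03; 0 0 -0.035 0 0 0 0.03; 0 0 -0.06 0 0 0 0.03; -0.02 0.022 -0.068 0 0 3 0.03; -0.05 0.056 -0.068 0 0 6 0.03; -0.085 0.095 -0.068 0 0 9 0.03; -0.115 0.129 -0.068 0 0 13 0.03; -0.14 0.157 -0.068 0 0 16.5 0.03"
}}

```text
time_s: 32.75
position: [0.637, -0.0242, 0.0794]
tcp_rot: [[0.003, 1.0, -0.001], [1.0, -0.003, 0.0], [0.0, -0.001, -1.0]]
force: [-0.1, -0.1, -1.0]
opening: 0.5
```

Call:
{"fn": "apply_moves", "kwargs": {
  "motion": "-0.008 0.012 0 0 0 0 0.03; -0.008 0.012 0.01 0 0 0 0.03; -0.008 0.012 0.03 0 0 0 0.03; -0.008 0.012 0.035 0 0 0 0.03; -0.008 0.012 0.035 0 0 0 0.03; -0.008 0.012 0.035 0 0 0 0.03; -0.008 0.012 0.035 0 0 0 0.03; -0.008 0.012 0.035 0 0 0 0.03"
}}

```text
time_s: 33.75
position: [0.6482, -0.0314, 0.0447]
tcp_rot: [[-0.0, 1.0, -0.0], [1.0, 0.0, -0.0], [-0.0, -0.0, -1.0]]
force: [-0.4, -0.6, -0.7]
opening: 0.502
```

```bash
python3 p.py .6505,-.030,.018,90;python3 - <<'E'
from h import *
im=bot.capture('scene');cr=im[160:160+112,130:280] ;cr=cv2.resize(cr[:,:,::-1],(800,600),interpolation=cv2.INTER_CUBIC)
cv2.imwrite(f'pics/d9.png',cr)
E
```

```text
t 33.75 p [ 0.6482 -0.0314  0.0447] yaw 90.0 open 0.0437 F [-0.4 -0.6 -0.7] q [-13.  45.  86.  -0.  50. -13.]
.6505,-.030,.018,90 -> [0.0014 0.0023 0.0267] [-0.    0.01  0.  ]
```

View pics/d9.png

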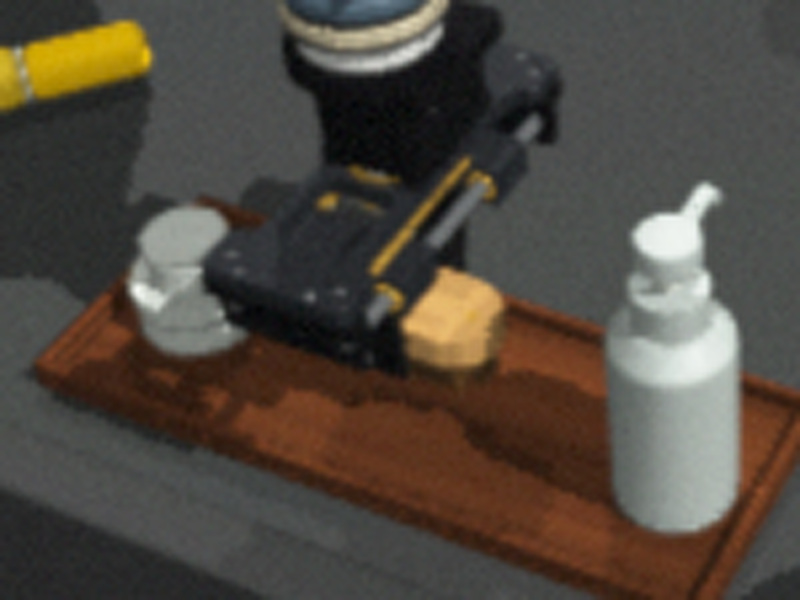

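Call:
{"fn": "apply_moves", "kwargs": {
  "motion": "0.0024 0.0023 0.002 0 0 0 0.03; 0.0024 0.0023 0.01 0 0 0 0.03; 0.0024 0.0023 0.018 0 0 0 0.03; 0.0024 0.0023 0.024 0 0 0 0.03; 0.0024 0.0023 0.0268 0 0 0 0.03; 0.0024 0.0023 0.0268 0 0 0 0.03; 0.0024 0.0023 0.0268 0 0 0 0.03; 0.0024 0.0023 0.0268 0 0 0 0.05"
}}

```text
time_s: 34.8
position: [0.6506, -0.029, 0.0175]
tcp_rot: [[0.0, 1.0, 0.0], [1.0, -0.0, -0.0], [-0.0, 0.0, -1.0]]
force: [0.9, 0.4, 0.5]
opening: 0.543
```

Call:
{"fn": "apply_moves", "kwargs": {
  "motion": "0 0 0 0 0 0 0.06; 0 0 0 0 0 0 0.06; 0 0 0 0 0 0 0.06; 0 0 0 0 0 0 0.06; 0 0 -0.01 0 0 0 0.06; 0 0 -0.05 0 0 0 0.06; 0 0 -0.1 0 0 0 0.06; 0 0 -0.15 0 0 0 0.06"
}}

```text
time_s: 35.8
position: [0.6502, -0.0289, 0.1695]
tcp_rot: [[0.0, 1.0, -0.001], [1.0, -0.0, -0.0], [-0.0, -0.001, -1.0]]
force: [0.8, -0.1, -0.0]
opening: 0.69
```

```bash
python3 p.py .525,.3837,.2,161
```

```text
t 35.8 p [ 0.6502 -0.0289  0.1695] yaw 90.0 open 0.06 F [ 0.8 -0.1 -0. ] q [-12.  36.  81.  -0.  63. -12.]
.525,.3837,.2,161 -> [ 0.4126 -0.1252 -0.0305] [-3.0e-02 -2.0e-02 -7.1e+01]
```

Call:
{"fn": "apply_moves", "kwargs": {
  "motion": "0 -0.02 -0.03 0 0 0 0.06; 0.03 -0.06 -0.05 0 0 -10 0.06; 0.08 -0.1 -0.05 0 0 -20 0.06; 0.14 -0.12 -0.05 0 0 -30 0.06; 0.2 -0.125 -0.05 0 0 -40 0.06; 0.26 -0.125 -0.05 0 0 -50 0.06; 0.32 -0.125 -0.05 0 0 -60 0.06; 0.37 -0.125 -0.05 0 0 -70.4 0.06"
}}

```text
time_s: 36.8
position: [0.525, 0.3435, 0.2186]
tcp_rot: [[-0.944, 0.329, 0.0], [0.329, 0.944, 0.001], [-0.0, 0.001, -1.0]]
force: [0.7, 0.5, 0.8]
opening: 0.688
```

Call:
{"fn": "apply_moves", "kwargs": {
  "motion": "0 0 0 0 0 0 0.05; 0 0 0 0 0 0 0.05; 0 0 0 0 0 0 0.05; 0 0 0 0 0 0 0.05; 0 0 0 0 0 0 0.05; 0 0 0 0 0 0 0.05; 0 0 0 0 0 0 0.05; 0 0 0 0 0 0 0.05"
}}

```text
time_s: 37.8
position: [0.5253, 0.3411, 0.2175]
tcp_rot: [[-0.942, 0.335, -0.001], [0.335, 0.942, -0.0], [0.001, -0.0, -1.0]]
force: [-0.8, -0.1, -0.1]
opening: 0.575
```

```bash
python3 p.py .525,.3837,.08,160.4;python3 - <<'E'
from h import *
im=bot.capture('top');cv2.imwrite('pics/raw_top2.png',im[:,:,::-1]);cr=im[90:90+150,100:300] ;cr=cv2.resize(cr[:,:,::-1],(800,600),interpolation=cv2.INTER_CUBIC)
cv2.imwrite(f'pics/d10.png',cr)
im=bot.capture('scene');cv2.imwrite('pics/raw_scene2.png',im[:,:,::-1]);cr=im[150:150+150,130:330] ;cr=cv2.resize(cr[:,:,::-1],(800,600),interpolation=cv2.INTER_CUBIC)
cv2.imwrite(f'pics/d10s.png',cr)
E
```

```text
t 37.8 p [0.5253 0.3411 0.2175] yaw 160.4 open 0.05 F [-0.8 -0.1 -0.1] q [ 23.  31.  82.   0.  67. -48.]
.525,.3837,.08,160.4 -> [0.0144 0.0401 0.1375] [-0.02 -0.05 -0.  ]
```

View pics/d10.png

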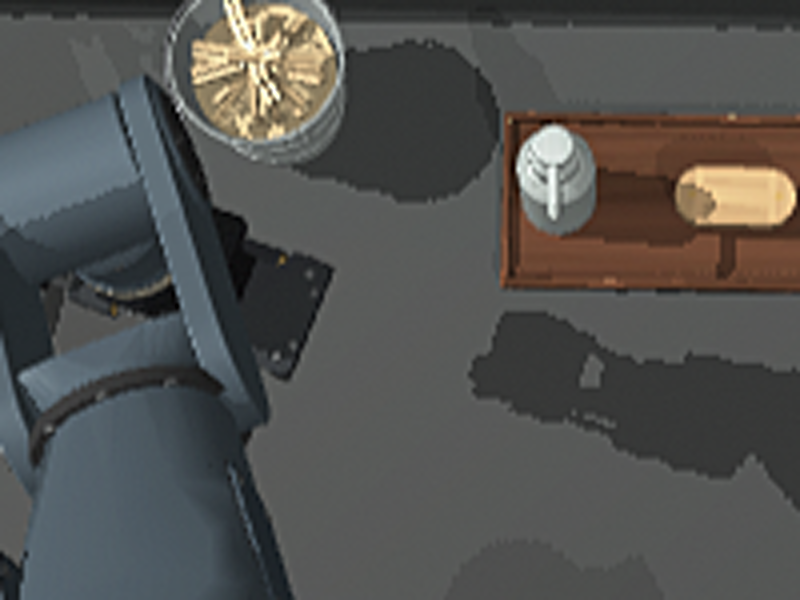

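View pics/d10s.png

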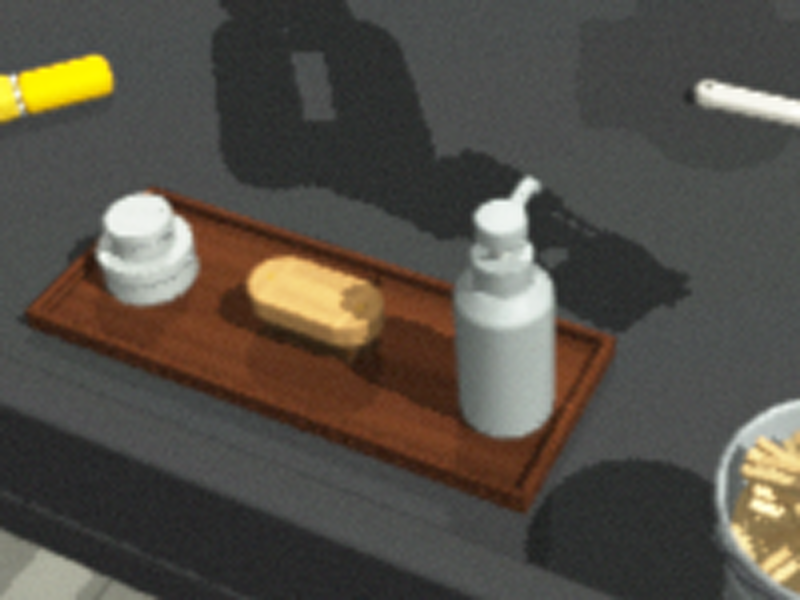

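Call:
{"fn": "apply_moves", "kwargs": {
  "motion": "0.007 0.02 0.02 0 0 0 0.05; 0.0144 0.04 0.05 0 0 0 0.05; 0.0144 0.04 0.08 0 0 0 0.05; 0.0144 0.04 0.11 0 0 0 0.05; 0.0144 0.04 0.13 0 0 0 0.05; 0.0144 0.04 0.1375 0 0 0 0.05; 0.0144 0.04 0.1375 0 0 0 0.05; 0.0144 0.04 0.1375 0 0 0 0.05"
}}

```text
time_s: 38.9
position: [0.5259, 0.384, 0.0812]
tcp_rot: [[-0.942, 0.336, 0.001], [0.336, 0.942, 0.001], [-0.001, 0.001, -1.0]]
force: [-0.2, -0.1, 0.1]
opening: 0.575
```

```bash
python3 p.py .525,.3837,.003,160.4;python3 - <<'E'
from h import *
im=bot.capture('scene');cv2.imwrite('pics/raw_scene3.png',im[:,:,::-1]);cr=im[170:170+112,300:450] ;cr=cv2.resize(cr[:,:,::-1],(800,600),interpolation=cv2.INTER_CUBIC)
h=[]
for P in(box(.17,.020,0,.014),):
    P=place(P,.525,.3837,np.radians(-19.6));q=cv2.convexHull(proj(P,'scene').astype(np.float32));cv2.polylines(cr,[np.int32((q+.5-[300,170])*800/150)],True,(0,255,0),1)
cv2.imwrite(f'pics/d11.png',cr)
E
```

```text
t 38.9 p [0.5259 0.384  0.0812] yaw 160.4 open 0.05 F [-0.2 -0.1  0.1] q [ 26.  42.  84.   0.  54. -44.]
.525,.3837,.003,160.4 -> [ 0.0008 -0.0007  0.0782] [ 0.07  0.04 -0.  ]
```

View pics/d11.png

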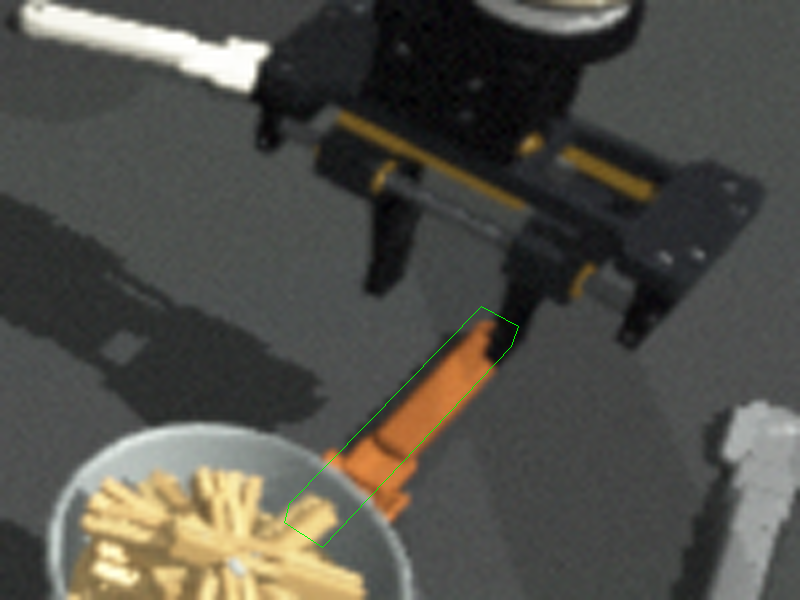

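Call:
{"fn": "apply_moves", "kwargs": {
  "motion": "0.001 0.001 0.02 0 0 0 0.05; 0.001 0.001 0.045 0 0 0 0.05; 0.001 0.001 0.065 0 0 0 0.05; 0.001 0.001 0.075 0 0 0 0.05; 0.001 0.001 0.0785 0 0 0 0.05; 0.001 0.001 0.0785 0 0 0 0.045; 0.001 0.001 0.0785 0 0 0 0.03; 0.001 0.001 0.0785 0 0 0 0.02"
}}

```text
time_s: 39.95
position: [0.5248, 0.3851, 0.0023]
tcp_rot: [[-0.942, 0.335, 0.0], [0.335, 0.942, 0.001], [-0.0, 0.001, -1.0]]
force: [-0.2, 0.8, -0.6]
opening: 0.377
```

Call:
{"fn": "apply_moves", "kwargs": {
  "motion": "0 0 0 0 0 0 0.01; 0 0 0 0 0 0 0.01; 0 0 0 0 0 0 0.01; 0 0 0 0 0 0 0.01; 0 0 0 0 0 0 0.01; 0 0 0 0 0 0 0.01; 0 0 0 0 0 0 0.01; 0 0 0 0 0 0 0.01"
}}

```text
time_s: 40.95
position: [0.5246, 0.385, 0.0019]
tcp_rot: [[-0.942, 0.335, -0.0], [0.335, 0.942, 0.0], [0.0, 0.0, -1.0]]
force: [-0.7, 0.3, 4.8]
opening: 0.226
```

```bash
python3 p.py .5295,-.030,.1,90;python3 - <<'E'
from h import *
im=bot.capture('scene');cr=im[170:170+112,300:450] ;cr=cv2.resize(cr[:,:,::-1],(800,600),interpolation=cv2.INTER_CUBIC)
cv2.imwrite(f'pics/d12.png',cr)
E
```

```text
t 40.95 p [0.5246 0.385  0.0019] yaw 160.4 open 0.0197 F [-0.7  0.3  4.8] q [ 26.  49.  86.   0.  46. -44.]
.5295,-.030,.1,90 -> [-0.1438 -0.3893 -0.0982] [-1.00e-02 -3.00e-02  7.04e+01]
```

View pics/d12.png

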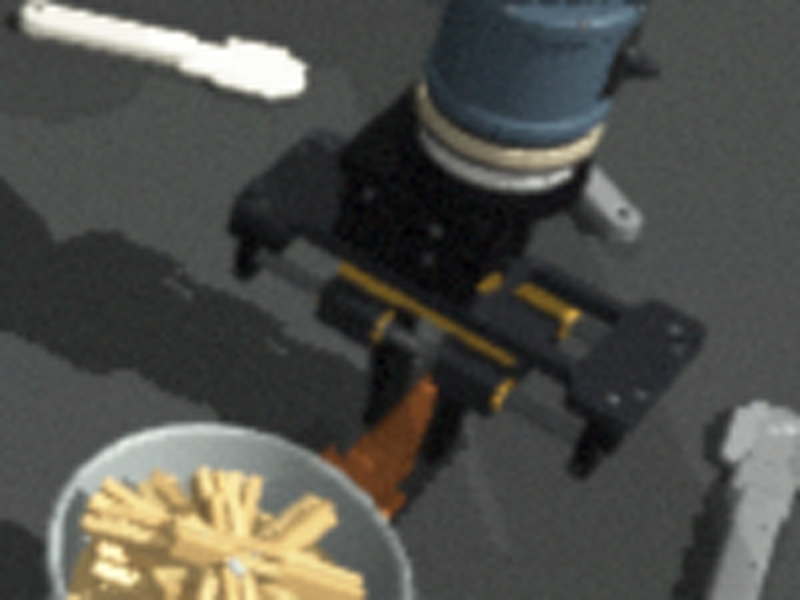

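Call:
{"fn": "apply_moves", "kwargs": {
  "motion": "0 0 -0.01 0 0 0 0.01; 0 0 -0.04 0 0 0 0.01; 0 0 -0.09 0 0 0 0.01; 0.003 -0.005 -0.14 0 0 2 0.01; 0.006 -0.03 -0.15 0 0 8 0.01; -0.01 -0.07 -0.15 0 0 16 0.01; -0.026 -0.11 -0.15 0 0 24 0.01; -0.042 -0.15 -0.15 0 0 32 0.01"
}}

```text
time_s: 42.0
position: [0.5133, 0.2282, 0.1517]
tcp_rot: [[-0.618, 0.786, -0.001], [0.786, 0.618, -0.0], [0.001, -0.001, -1.0]]
force: [0.5, -0.2, -0.4]
opening: 0.228
```

```bash
python3 p.py .5295,-.030,.15,90
```

```text
t 42.0 p [0.5133 0.2282 0.1517] yaw 128.16 open 0.0199 F [ 0.5 -0.2 -0.4] q [ 13.  31.  95.   0.  54. -26.]
.5295,-.030,.15,90 -> [-0.213  -0.1468  0.0017] [-7.000e-02 -1.000e-02  3.816e+01]
```

Call:
{"fn": "apply_moves", "kwargs": {
  "motion": "-0.0315 -0.0375 0 0 0 9 0.01; -0.069 -0.071 0 0 0 18 0.01; -0.108 -0.102 0 0 0 27 0.01; -0.143 -0.1225 0 0 0 34 0.01; -0.1765 -0.136 0 0 0 38.1 0.01; -0.202 -0.144 0 0 0 38.1 0.01; -0.213 -0.147 0 0 0 38.1 0.01; -0.213 -0.147 0 0 0 38.1 0.01"
}}

```text
time_s: 43.0
position: [0.5308, -0.0289, 0.1514]
tcp_rot: [[-0.004, 1.0, -0.001], [1.0, 0.004, 0.0], [0.0, -0.001, -1.0]]
force: [-0.3, 1.1, -0.2]
opening: 0.226
```

```bash
python3 p.py .5295,-.030,.03,90 .5295,-.030,.002,90
```

```text
t 43.0 p [ 0.5308 -0.0289  0.1514] yaw 90.24 open 0.0197 F [-0.3  1.1 -0.2] q [-15.  29.  99.   0.  52. -15.]
.5295,-.030,.03,90 -> [-0.0012 -0.0011  0.1214] [-0.07 -0.02  0.24]
.5295,-.030,.002,90 -> [-0.0012 -0.0011  0.1494] [-0.07 -0.02  0.24]
```

Call:
{"fn": "apply_moves", "kwargs": {
  "motion": "-0.0008 -0.001 0.02 0 0 0.2 0.01; -0.0008 -0.001 0.05 0 0 0.2 0.01; -0.0008 -0.001 0.08 0 0 0.2 0.01; -0.0008 -0.001 0.105 0 0 0.2 0.01; -0.0008 -0.001 0.118 0 0 0.2 0.01; -0.0008 -0.001 0.121 0 0 0.2 0.01; -0.0008 -0.001 0.121 0 0 0.2 0.01; -0.0008 -0.001 0.121 0 0 0.2 0.01"
}}

```text
time_s: 44.0
position: [0.5304, -0.0296, 0.0314]
tcp_rot: [[-0.002, 1.0, 0.001], [1.0, 0.002, -0.0], [-0.0, 0.001, -1.0]]
force: [0.1, -0.1, -1.0]
opening: 0.225
```

```bash
python3 p.py .5295,-.030,.002,90;python3 - <<'E'
from h import *
im=bot.capture('scene');cr=im[120:120+150,150:350] ;cr=cv2.resize(cr[:,:,::-1],(800,600),interpolation=cv2.INTER_CUBIC)
cv2.imwrite(f'pics/d13.png',cr)
E
```

```text
t 44.0 p [ 0.5304 -0.0296  0.0314] yaw 90.1 open 0.0195 F [ 0.1 -0.1 -1. ] q [-15.  41. 104.  -0.  36. -15.]
.5295,-.030,.002,90 -> [-0.0004 -0.0009  0.0294] [0.05 0.03 0.1 ]
```

View pics/d13.png

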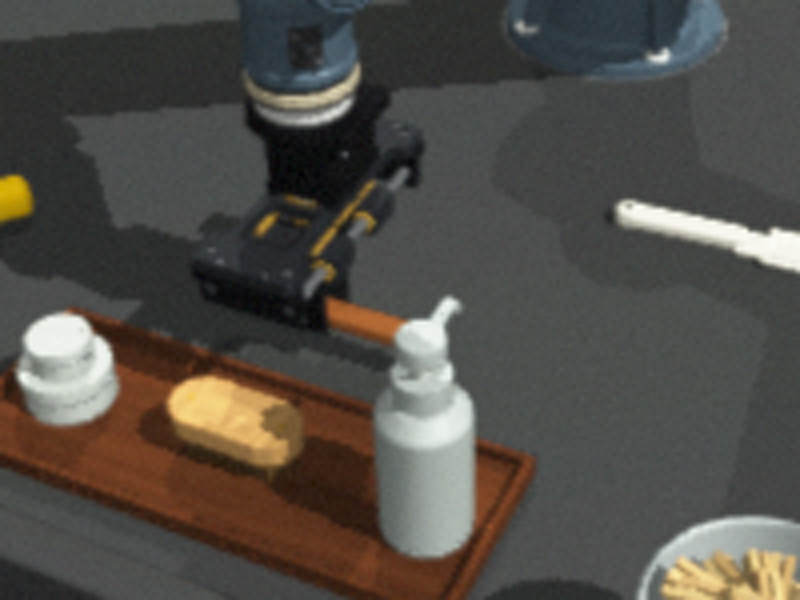

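Call:
{"fn": "apply_moves", "kwargs": {
  "motion": "-0.0004 -0.0009 0.005 0 0 0.1 0.01; -0.0004 -0.0009 0.012 0 0 0.1 0.01; -0.0004 -0.0009 0.02 0 0 0.1 0.01; -0.0004 -0.0009 0.026 0 0 0.1 0.01; -0.0004 -0.0009 0.029 0 0 0.1 0.01; -0.0004 -0.0009 0.0295 0 0 0.1 0.01; -0.0004 -0.0009 0.0295 0 0 0.1 0.01; -0.0004 -0.0009 0.0295 0 0 0.1 0.025"
}}

```text
time_s: 45.05
position: [0.5289, -0.03, 0.0013]
tcp_rot: [[0.0, 1.0, -0.0], [1.0, -0.0, -0.0], [-0.0, -0.0, -1.0]]
force: [0.3, 0.2, 0.7]
opening: 0.265
```

Call:
{"fn": "apply_moves", "kwargs": {
  "motion": "0 0 0 0 0 0 0.035; 0 0 0 0 0 0 0.04; 0 0 0 0 0 0 0.04; 0 0 0 0 0 0 0.04; 0 0 -0.01 0 0 0 0.04; 0 0 -0.05 0 0 0 0.04; 0 0 -0.1 0 0 0 0.04; 0 0 -0.15 0 0 0 0.04"
}}

```text
time_s: 46.05
position: [0.5287, -0.0299, 0.153]
tcp_rot: [[0.0, 1.0, -0.001], [1.0, -0.0, -0.0], [-0.0, -0.001, -1.0]]
force: [0.9, -0.7, -0.4]
opening: 0.46
```

```bash
python3 p.py .32,-.42,.25,30
```

```text
t 46.05 p [ 0.5287 -0.0299  0.153 ] yaw 90.0 open 0.04 F [ 0.9 -0.7 -0.4] q [-15.  29. 100.  -0.  52. -15.]
.32,-.42,.25,30 -> [-0.3901 -0.2087 -0.0968] [-4.e-02  3.e-02  6.e+01]
```

Retreat to the robot's right for a clear view.

Call:
{"fn": "apply_moves", "kwargs": {
  "motion": "0 0 -0.04 0 0 0 0.04; -0.03 -0.015 -0.08 0 0 8 0.04; -0.08 -0.04 -0.1 0 0 16 0.04; -0.13 -0.07 -0.1 0 0 24 0.04; -0.18 -0.1 -0.1 0 0 32 0.04; -0.23 -0.12 -0.1 0 0 40 0.04; -0.28 -0.145 -0.1 0 0 48 0.04; -0.32 -0.17 -0.1 0 0 56 0.04"
}}

```text
time_s: 47.05
position: [0.3579, -0.3517, 0.252]
tcp_rot: [[0.832, 0.555, -0.0], [0.555, -0.832, -0.001], [-0.001, 0.001, -1.0]]
force: [0.6, -0.4, -0.1]
opening: 0.458
```

Call:
{"fn": "apply_moves", "kwargs": {
  "motion": "0.015 -0.03 0 0 0 0 0.04; 0.03 -0.06 0 0 0 0 0.04; 0.03 -0.06 0 0 0 0 0.04; 0.03 -0.06 0 0 0 0 0.04; 0.03 -0.06 0 0 0 0 0.04; 0.03 -0.06 0 0 0 0 0.04; 0.03 -0.06 0 0 0 0 0.04; 0.03 -0.06 0 0 0 0 0.04"
}}

```text
time_s: 48.05
position: [0.3504, -0.2836, 0.2511]
tcp_rot: [[0.829, 0.559, -0.001], [0.559, -0.829, 0.0], [-0.001, -0.001, -1.0]]
force: [0.1, -0.3, -0.1]
opening: 0.461
```

```bash
python3 p.py
python3 - <<'E'
from h import *
T=(.6505,-.030,0)
tgt=[TR, None]
for c,x0,y0 in(('top',200,70),('scene',120,110)):
    im=bot.capture(c);cv2.imwrite(f'pics/raw_{c}9.png',im[:,:,::-1])
    cr=im[y0:y0+150,x0:x0+200];cv2.imwrite(f'pics/end_{c}_plain.png',cv2.resize(cr[:,:,::-1],(800,600),interpolation=cv2.INTER_CUBIC))
    dr=cv2.resize(cr[:,:,::-1],(800,600),interpolation=cv2.INTER_CUBIC)
    tx,ty=(.649,-.0305) if c=='top' else (.6525,-.0295)
    for P,x,y in((TR,0,0),(cyl(.03,.006,.1),0,.14),(cyl(.032,.006,.036),0,-.14),(cyl(.022,.036,.06),0,-.14),(oval(.044,.095,.027,.044),0,0),(box(.02,.17,0,.014),-.121,0)):
        q=cv2.convexHull(proj(place(P,tx+x,ty+y,0),c).astype(np.float32));cv2.polylines(dr,[np.int32((q+.5-[x0,y0])*4)],True,(0,255,0),1)
    cv2.imwrite(f'pics/end_{c}.png',dr)
    m,ce,st=mask(im,'wood',proj([[tx-.121,ty,.01]],c)[0]);v,u=np.nonzero(m);P=unproj(np.c_[u,v],.012,c)
    print(c,'horn',cv2.minAreaRect(np.float32(P*1000)))
    for n in 'pail_mid button_jar_mid stain_stick_mid'.split():
        print(n,[([round(float(v),3) for v in d["point"]],round(d["p"],2)) for d in bot.find_in(n,c)][:1])
E
```

```text
t 48.05 p [ 0.3504 -0.2836  0.2511] yaw 33.99 open 0.0401 F [ 0.1 -0.3 -0.1] q [-53.  14. 104.  -0.  62.   3.]
top horn ((525.3667602539062, -32.46308898925781), (41.65044403076172, 167.7254638671875), 0.9994744658470154)
pail_mid [([0.724, 0.334, 0.11], 0.81)]
button_jar_mid [([0.715, -0.319, 0.102], 0.79)]
stain_stick_mid [([0.514, -0.372, 0.027], 0.84)]
scene horn ((536.6337890625, -41.08818817138672), (139.22586059570312, 46.794883728027344), 88.30158996582031)
pail_mid [([0.743, 0.338, 0.11], 0.68)]
button_jar_mid [([0.742, -0.304, 0.077], 0.7)]
stain_stick_mid []
```

View pics/end_top.png

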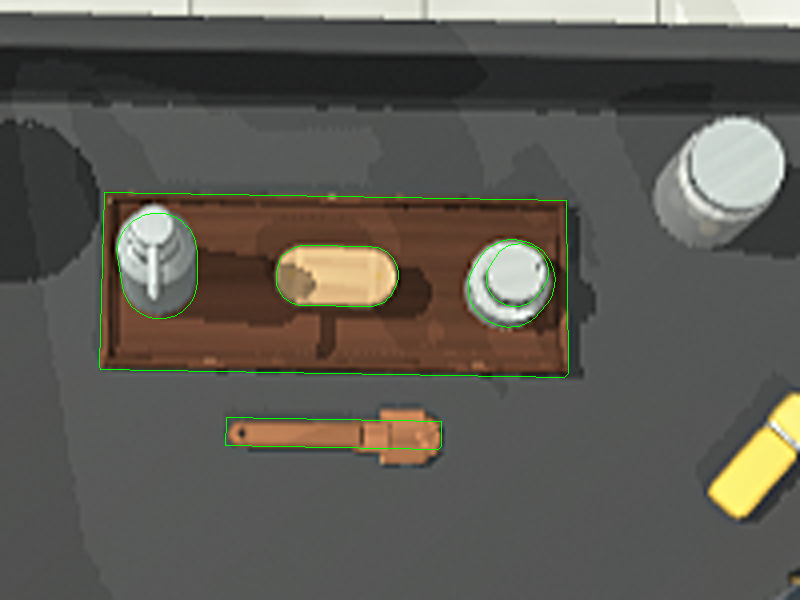

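View pics/end_scene.png

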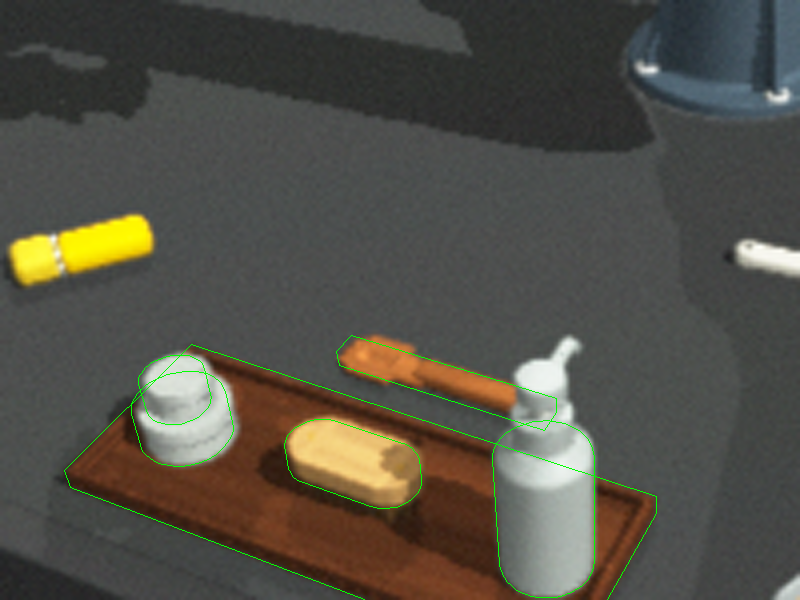

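```bash
python3 -c "
from rig import bot
print(bot.hand_in())"
```

```text
the job is handed in; nothing more can be done
None
```

The kit is laid out as asked and handed in at about 48 s of the 125 s allowed. `hand_in` reports no verdict, so these results rest on my own camera checks.

- **Dispenser:** it stands at the pail end, 140 mm from the tray's centre, with its spout pointing toward the robot.
- **Tins:** the large tin is at the opposite end, about 137–140 mm from the centre, and the small tin is centred on it to about 1 mm.
- **Brush:** it lies bristles down at the middle of the tray, lengthwise.
- **Shoe horn:** the wooden one lies flat in front of the tray, about 30 mm off at its wide blade and 40 mm at its handle bar. It is centred on the tray, with its blade toward the tins.

**Last checks:**
- The final overlays from both cameras put every piece within about 3 mm of its target.
- The horn measured about 1° off parallel with the tray.
- The pail and button jar read as at the start, to within a few millimetres, in both cameras. The stain stick did so in the top camera. The scene-camera network did not report it, though it shows in the picture.
- The gripper was clear of everything.

**Disagreements:**
- The two cameras differed by 2–4 mm in places, such as on the tray and horn. I averaged them or corrected for the difference.
- The scene-camera measurement of the horn was spoilt because the dispenser partly hid it, so I ignored that one.

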